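# Nest the vessels and hold open the loose hold-down bolt's cap

### The arm

A 6-joint arm with a two-finger parallel gripper is mounted at the origin on the work surface. World frame = base frame: x ahead of the robot, y to its left, z up, the work surface at z = 0. Lengths are in mm, angles in rad, forces in N, time in s.
With the tool pointing down it reaches from about 275 to 750 mm from the base axis. Payload 10.2 kg.
Tool frame: the origin (TCP) lies at the very end of the fingers, on their centre line; the grasp point (between the pads) lies 19 mm behind it (ctrl.pinch_z is the distance from the TCP to the grasp point, in mm); y points along the fingers, z is the direction in which the jaws open and shut, and the axes are right-handed (so a half turn about y gives the same grasp; the last joint's range is limited). The gripper opens to 85 mm and grips with 20 to 120 N. Pads are 22 mm wide; open, the fingers measure 114 mm over their backs; the gripper's body (76 mm by 85 mm) begins 54 mm behind the grasp point. The pads swing forward as they close: fully open they stand 13 mm farther back than shut.
Start: joints at [0.899, 0.313, 1.498, -0, 1.331, -0.223], TCP at [227.802, 473.009, 231.294] pointing down, gripper open.
Joint ranges: [-2.94, 2.94], [-0.97, 2.17], [0.19, 2.56], [-1.23, 4.37], [0.02, 3.11], [-2.88, 2.88]. Speed limits (rad/s): [2.39, 2.39, 3.01, 3.14, 3.14, 3.14].

### API

Orientations are given as a unit quaternion [w, x, y, z].
In Python, from rig import sense, eyes, ctrl gives the robot as it stands. The module is installed in compiled form; this text tells all that it offers.
- The arm moves only by the shell command python3 -m handwheel 'ROWS' [FORCE]. ROWS is JSON, a list of rows, each an object of numbers: "grip": the finger opening in mm, from 0 to 85.4; "tx", "ty", "tz": the shift along the tool's x, y, z in mm; "wx", "wy", "wz": the turn, a rotation vector about the tool's x, y, z in rad. In form: [{"grip": .., "tx": .., "ty": .., "tz": .., "wx": .., "wy": .., "wz": ..}, ...]. A call has 1 to 10 rows; each row shifts and turns the commanded pose from where the row before left it, along the tool's axes as they then stand; what a row does not reach is not made up. A row lasts 1/12 s, in which the tool goes at most 41.7 mm and 7.16 degrees, less where a joint would pass 70% of its speed; a pose out of reach is approached as far as the arm can. A call is refused whole if a number of a shift passes 41.7 or a number of a turn 0.125, either way. A call with a gripper value outside its range is refused whole. The fingers move at their own pace and stop on an object; FORCE is the grip in N (left out, the last holds). Time passes only in rows, so rows that do not move let the fingers close. It gives the time, the measured TCP pose, the force and the opening at its end, in the units of the state.
- sense(): the state, without advancing time (a new reading comes with each control period).
- eyes.capture(name): name is "scene" or "top" or "wrist"; returns a dict with "pixels" (420x560x3 uint8, red, green, blue), "mtx" (3x3 intrinsics, pixels), "R" (3x3) and "t" (3): a world point X has camera coordinates R X + t. Camera axes: x right, y down, z forward; pixel columns grow to the right and rows downward; lengths in mm; the calibration is good to about 2 mm. A picture is of the moment at which its call begins. There is no depth.
- ctrl.finish_job(): hands the job in, once; it reports no verdict.
The state is a dict: "time_s": time; "joints": joint angles; "dq": joint speeds; "tau": joint torques, N m; "eef_pos": TCP position; "ee_rot": TCP orientation; "force": force on the tool from outside, world axes, zero at the start; "wrist_torque": the same for the moment, N m; "grip_width": opening from 0.0 (shut) to 1.0 (fully open).
Only numpy, scipy, OpenCV 4.12 (cv2) and the standard library are available. Lean on these libraries where they do the work, as an engineer would, in place of code of your own. Each camera call takes 0.05 s, during which the arm holds its last target.

### The job

Clear the space in front of the warming plate by nesting the three metal vessels: stand the beaker in the wide pot, then the slim tumbler in the beaker. Then tap the three hold-down bolts from above until you find the loose one, which sinks and stays down, and only after that grip the bar of its cap and lift that cap about halfway open (around 45 degrees), keeping the other two caps shut and leaving the other things on the table standing where they are. Finish while still gripping the cap and holding it open: do not let go.

Things in the scene. Friction and masses are not known exactly. Their poses are not given: they have to be found in the camera images.
- pot: wide metal pot, the largest of three open round metal vessels: 94 mm across the rim, 80 mm across the foot, 55 mm high, wall 3 mm, floor 5 mm thick. Stands upright in front of the warming plate. Origin: centre of its underside, z up
- beaker: metal beaker, the middle vessel: 66 mm across the rim, 54 mm across the foot, 90 mm high, wall 3 mm, floor 5 mm, about 0.14 kg. Origin: centre of its underside, z up. Standing in the pot its rim is 40 mm above the pot's rim; grip it across the outside in its top 15 mm
- tumbler: slim metal tumbler, the smallest across: 42 mm across the rim, 34 mm across the foot, 120 mm high, wall 3 mm, about 0.13 kg. Origin: centre of its underside, z up. Standing in the beaker its rim is 35 mm above the beaker's rim; grip it across the outside in its top 15 mm
- warmer: low warming plate, steel case 240 x 400 mm, black top, 92 mm high, fixed, a saucepan on it. Before it, towards the robot, runs a metal strip (local x -70 to +70 mm, 360 mm wide, 34 mm high) with three hold-down bolts in a row, 110 mm apart; each sticks up through a hole in its own hinged steel cap. Origin: on the table under the middle bolt; x away from the robot, y left along the row, z up
- bolt_left_top (a point): centre of the top of the left bolt's dark hexagon head, 20 mm across flats; 52 mm above the table at the start, 14 mm above its cap. On the warmer at local x 0, y +110 mm
- bolt_left (a joint): how far this bolt has sunk, m: 0 at the start. The loose bolt gives way under about 3 N, sinks 7 mm and stays down; a tight bolt gives no more than about 1 mm under 25 N. Which of the three is loose changes every time and cannot be seen before tapping
- cap_left_bar (a point): centre of the grip bar of the left bolt's cap: black block 14 x 24 x 14 mm (x, y, z of the warmer) on a narrow neck near the cap's front edge, on the robot's side of the bolt; shut, 66 mm above the table. Grip its two ends from above; it can turn between the fingers
- cap_left (a joint): opening angle of this cap, rad: 0 shut (flat), grows as its front edge is lifted, stop at 1.3; falls shut when let go. Plate 100 x 60 x 4 mm with 30 mm hole, 0.14 kg. Hinge line along the warmer's y, 36 mm above the table, 45 mm beyond the bolt (local x +45 mm): from it the bar's centre lies 90 mm towards the robot and 30 mm up when shut
- bolt_middle_top (a point): centre of the top of the middle bolt's dark hexagon head, 20 mm across flats; 52 mm above the table at the start, 14 mm above its cap. On the warmer at local x 0, y 0 mm
- bolt_middle (a joint): how far this bolt has sunk, m: 0 at the start. The loose bolt gives way under about 3 N, sinks 7 mm and stays down; a tight bolt gives no more than about 1 mm under 25 N. Which of the three is loose changes every time and cannot be seen before tapping
- cap_middle_bar (a point): centre of the grip bar of the middle bolt's cap: black block 14 x 24 x 14 mm (x, y, z of the warmer) on a narrow neck near the cap's front edge, on the robot's side of the bolt; shut, 66 mm above the table. Grip its two ends from above; it can turn between the fingers
- cap_middle (a joint): opening angle of this cap, rad: 0 shut (flat), grows as its front edge is lifted, stop at 1.3; falls shut when let go. Plate 100 x 60 x 4 mm with 30 mm hole, 0.14 kg. Hinge line along the warmer's y, 36 mm above the table, 45 mm beyond the bolt (local x +45 mm): from it the bar's centre lies 90 mm towards the robot and 30 mm up when shut
- bolt_right_top (a point): centre of the top of the right bolt's dark hexagon head, 20 mm across flats; 52 mm above the table at the start, 14 mm above its cap. On the warmer at local x 0, y -110 mm
- bolt_right (a joint): how far this bolt has sunk, m: 0 at the start. The loose bolt gives way under about 3 N, sinks 7 mm and stays down; a tight bolt gives no more than about 1 mm under 25 N. Which of the three is loose changes every time and cannot be seen before tapping
- cap_right_bar (a point): centre of the grip bar of the right bolt's cap: black block 14 x 24 x 14 mm (x, y, z of the warmer) on a narrow neck near the cap's front edge, on the robot's side of the bolt; shut, 66 mm above the table. Grip its two ends from above; it can turn between the fingers
- cap_right (a joint): opening angle of this cap, rad: 0 shut (flat), grows as its front edge is lifted, stop at 1.3; falls shut when let go. Plate 100 x 60 x 4 mm with 30 mm hole, 0.14 kg. Hinge line along the warmer's y, 36 mm above the table, 45 mm beyond the bolt (local x +45 mm): from it the bar's centre lies 90 mm towards the robot and 30 mm up when shut
- sauce: yellow sauce bottle, 54 mm across, 160 mm high, on the robot's right; bystander. Origin: centre of its underside
- jar: amber glass jar, 68 mm across, 90 mm high, on the robot's left; bystander. Origin: centre of its underside
- shaker: small steel shaker, 36 mm across, 66 mm high, standing among the vessels; bystander. Origin: centre of its underside
- mug: white mug, 76 mm across, 80 mm high, on the right; bystander. Origin: centre of its underside
- spoon: cooking spoon with wooden handle lying on the right, about along x; bystander. Origin: centre of its underside
- plate: white plate, 200 mm across, 20 mm high, on the left; bystander. Origin: centre of its underside

How it is judged (in metres and radians):
On the way, in this order (a step that is already met when the one before it is completed fails the run):
1. the beaker stands in the pot, let go (horizontal distance between beaker and pot below 0.018 m and z of beaker in the frame of pot between 0.001 and 0.013 m and angle between beaker's own z axis and vertical below 0.15 rad and contact force between the fingers and beaker below 0.1 N), for 0.2 s.
2. the tumbler stands in the beaker in the pot, let go (horizontal distance between beaker and pot below 0.018 m and z of beaker in the frame of pot between 0.001 and 0.013 m and angle between beaker's own z axis and vertical below 0.15 rad and horizontal distance between tumbler and beaker below 0.016 m and z of tumbler in the frame of beaker between 0.001 and 0.013 m and angle between tumbler's own z axis and vertical below 0.2 rad and contact force between the fingers and tumbler below 0.1 N), for 0.2 s.
3. the loose bolt has been tapped and has sunk (value of joint any of bolt_left, bolt_middle, bolt_right above 0.004 m), for 0.1 s.
At the end, for the whole second after the job is handed in: The cap of the loose bolt (the one that sank more than 4 mm) is held by the fingers, open more than 0.5 rad and still; the other two caps are shut (under 0.1 rad); the tumbler stands in the beaker and the beaker in the pot (on the floors, upright, roughly central), the pot upright on the table (((value of joint bolt_left above 0.004 m and value of joint cap_left above 0.5 rad and contact force between the fingers and cap_left above 1 N and value of joint each of cap_middle, cap_right below 0.1 rad and value of joint each of bolt_middle, bolt_right below 0.003 m and velocity of joint cap_left between -0.1 and 0.1 rad/s) or (value of joint bolt_middle above 0.004 m and value of joint cap_middle above 0.5 rad and contact force between the fingers and cap_middle above 1 N and value of joint each of cap_left, cap_right below 0.1 rad and value of joint each of bolt_left, bolt_right below 0.003 m and velocity of joint cap_middle between -0.1 and 0.1 rad/s) or (value of joint bolt_right above 0.004 m and value of joint cap_right above 0.5 rad and contact force between the fingers and cap_right above 1 N and value of joint each of cap_left, cap_middle below 0.1 rad and value of joint each of bolt_left, bolt_middle below 0.003 m and velocity of joint cap_right between -0.1 and 0.1 rad/s)) and horizontal distance between beaker and pot below 0.018 m and z of beaker in the frame of pot between 0.001 and 0.013 m and angle between beaker's own z axis and vertical below 0.15 rad and horizontal distance between tumbler and beaker below 0.016 m and z of tumbler in the frame of beaker between 0.001 and 0.013 m and angle between tumbler's own z axis and vertical below 0.2 rad and angle between pot's own z axis and vertical below 0.1 rad and height (world z) of pot below 0.01 m); the arm keeps its last pose, push and grip.
It fails at once if a cap was lifted although its bolt had not been tapped and found loose ((value of joint cap_left above 0.2 rad and value of joint bolt_left below 0.003 m) or (value of joint cap_middle above 0.2 rad and value of joint bolt_middle below 0.003 m) or (value of joint cap_right above 0.2 rad and value of joint bolt_right below 0.003 m)).
It fails at once if a bystander was knocked away (over 40 mm) or over (distance of any of sauce, jar, shaker, mug, spoon, plate from where it was at the start of the episode above 0.04 m or angle between any of sauce, jar, shaker, mug, spoon, plate's own z axis and vertical above 0.5 rad).
It also fails if it takes over 72 s, if anything falls off the work surface, if the arm or the gripper's body presses on something with over 40 N, if the wrist force passes 120 N, or if a joint passes its speed limit or range.

## Working session

There is one attempt and no reset: what is moved stays moved. The work goes in short steps, Python scripts to look and compute and a shell command to move; the robot and the scene stay as the last step left them, time stands still between calls to the robot, and variables do not carry over. Pictures are saved under pics/ and viewed, and the job is handed in when it is done.

```bash
mkdir -p pics; python3 - <<'E'
from rig import sense, eyes, ctrl
import cv2
s=sense(); print(s, ctrl.pinch_z)
for n in ("scene","top","wrist"):
    c=eyes.capture(n); cv2.imwrite(f"pics/{n}0.png",c["pixels"][:,:,::-1]); print(n,c["mtx"].tolist(),c["R"].tolist(),c["t"])
E
```

```text
{'time_s': 0.0, 'joints': array([ 8.98617192e-01,  3.13440129e-01,  1.49843294e+00,  2.51566471e-05,
        1.33100784e+00, -2.23396433e-01]), 'dq': array([-0.0009067 , -0.0011359 , -0.00035077, -0.00030477,  0.00064771,
        0.00062037]), 'tau': array([ 6.40170420e-04, -4.12262571e+01, -2.59749752e+01, -1.27526141e-04,
        4.01807134e-03,  3.67183088e-05]), 'eef_pos': array([227.62114872, 472.80504145, 230.74168969]), 'ee_rot': array([-0.68897198,  0.68978562, -0.15754748,  0.1571375 ]), 'force': array([-0.67623247, -0.07371884, -0.12326548]), 'wrist_torque': array([ 0.0168088 , -0.00469588,  0.038414  ]), 'grip_width': 0.9963902008995161} 18.700000000000003
scene [[409.45504759983794, 0.0, 276.39764873146044], [0.0, 409.45504759983794, 207.83987569147064], [0.0, 0.0, 1.0]] [[0.549327878474504, 0.8356021866600767, 0.0028049206047574184], [0.5283485358949913, -0.34473374164919585, -0.775890760343339], [-0.6473690651771364, 0.4277004010022015, -0.6308610468512352]] [-324.9102688  -197.37891829 1429.66826544]
top [[460.0157945937426, 0.0, 277.11115826804865], [0.0, 460.0157945937426, 212.61947738937485], [0.0, 0.0, 1.0]] [[-0.019854111609738472, -0.9996412538470834, -0.01797714825045674], [-0.9924237852403902, 0.021884926714030202, -0.12089698288980373], [0.12124704013428128, 0.015440647322971138, -0.9925022628029238]] [  63.69939593  528.37190977 1489.24491969]
wrist [[292.1780600494101, 0.0, 277.58899928568417], [0.0, 292.1780600494101, 210.26027076279584], [0.0, 0.0, 1.0]] [[0.43361643009154477, 0.901095344503804, -0.0019929044728272233], [0.8586382167486171, -0.4125127057523498, 0.3042592321222687], [0.27334447917128635, -0.13364298599795132, -0.9525871865609636]] [-523.32305478  -40.26593594  380.54423151]
```

View pics/top0.png

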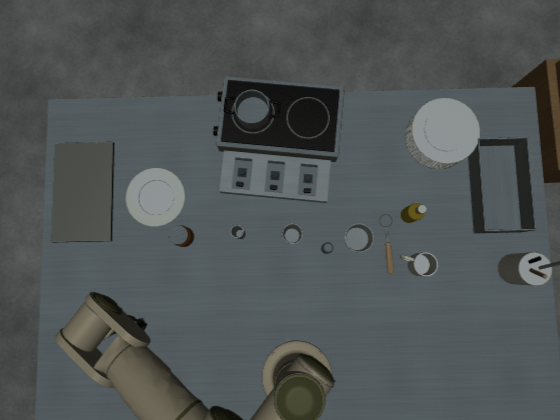

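View pics/scene0.png

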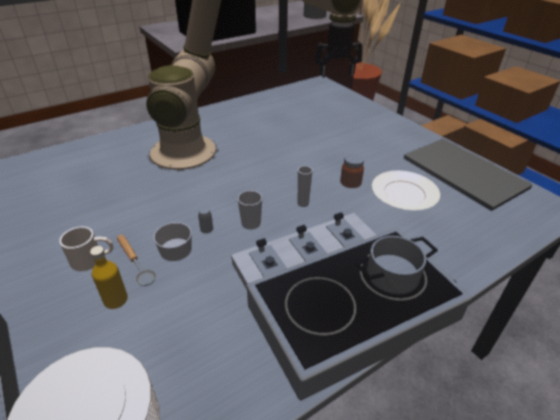

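View pics/wrist0.png

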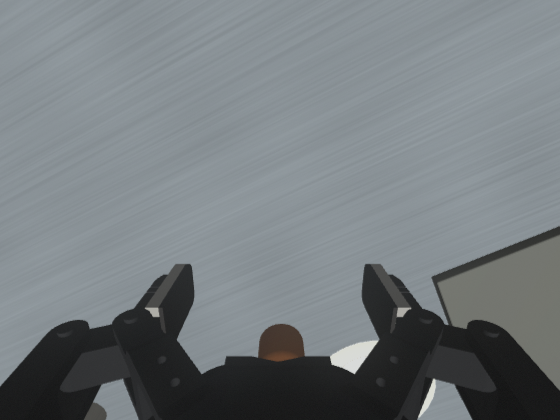

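The top view shows the tumbler at about (238,231), beaker (292,233), shaker (327,247), pot (359,237), jar (182,236), and the cap row at about (241..308, 172..195). I'll enlarge it for measuring.

```bash
cat > h.py <<'E'
import numpy as np, cv2
from rig import sense, eyes, ctrl
def ray(c,u,v,z):
    K,R,t=c["mtx"],np.array(c["R"]),np.array(c["t"])
    d=R.T@np.linalg.inv(K)@np.array([u,v,1.]); o=-R.T@t
    return o+d*(z-o[2])/d[2]
def proj(c,X):
    p=c["mtx"]@(np.array(c["R"])@np.array(X,float)+c["t"]); return p[:2]/p[2]
def crop(c,name,x0,y0,w,h,s):
    im=c["pixels"][y0:y0+h,x0:x0+w,::-1]; cv2.imwrite("pics/"+name,cv2.resize(im,None,fx=s,fy=s,interpolation=cv2.INTER_CUBIC))
E
python3 - <<'E'
from h import *
c=eyes.capture("top"); crop(c,"top1.png",215,205,170,60,4.7); crop(c,"top2.png",215,145,120,65,6.5)
c=eyes.capture("scene"); crop(c,"sc1.png",140,140,250,150,3.2)
E
```

```text
(no output)
```

View pics/top1.png

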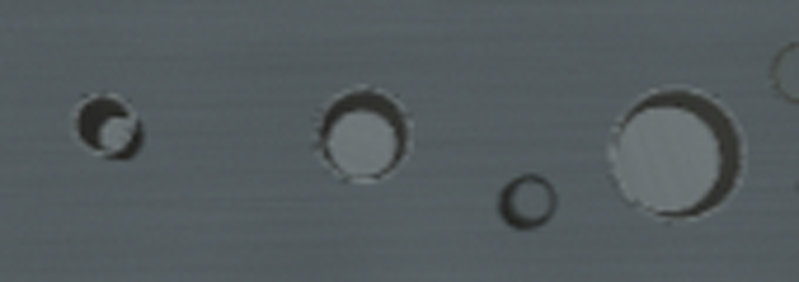

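View pics/top2.png

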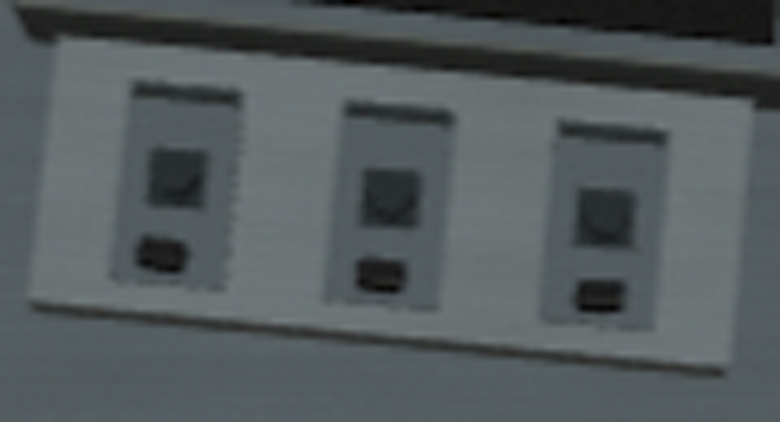

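View pics/sc1.png

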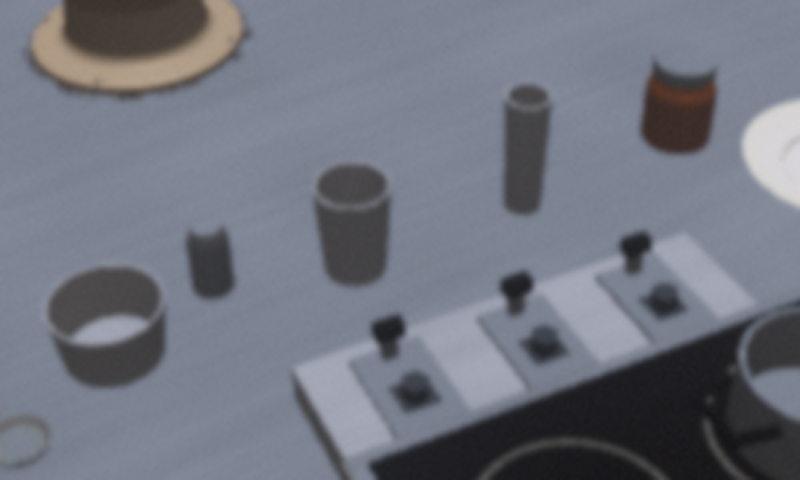

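```bash
cat > m.py <<'E'
from h import *
from scipy.optimize import least_squares
ct=eyes.capture("top"); cs=eyes.capture("scene")
def m(p,s,x0,y0): return ((p[0]+.5)/s-.5+x0,(p[1]+.5)/s-.5+y0)
T={"tumbler":((105,125),120),"beaker":((364.5,135.5),90),"pot":((677,153),55),"shaker":((528,200),66)}
S={"tumbler":(527,97),"beaker":(353,187),"pot":(105,306)}
for k,(p,z) in T.items():
    a=ray(ct,*m(p,4.7,215,205),z); b=ray(cs,*m(S[k],3.2,140,140),z) if k in S else None
    print(k,a.round(1),None if b is None else b.round(1))
B=[(162,255),(381,275),(600,297)]; C=[(635,245),(516,286),(388,328)]
pt=[ray(ct,*m(p,6.5,215,145),72)[:2] for p in B]; ps=[ray(cs,*m(p,3.2,140,140),66)[:2] for p in C]
print(np.round(pt,1).tolist(),np.round(ps,1).tolist())
for P in (pt,ps):
    d=P[0]-P[2]; yaw=np.arctan2(-d[0],d[1]); cen=np.mean(P,0); ex=np.array([np.cos(yaw),np.sin(yaw)])
    print("yaw",yaw,"len",np.linalg.norm(d),"origin",cen+45*ex)
# check via bolt in top
for p in [(182,172),(393,192),(607,212)]: print(ray(ct,*m(p,6.5,215,145),50)[:2].round(1))
E
python3 m.py
```

```text
tumbler [463.5 177.2 120. ] [466.1 174.  120. ]
beaker [455.2   5.4  90. ] [459.4   3.3  90. ]
pot [ 441.3 -209.3   55. ] [ 444.7 -212.4   55. ]
shaker [ 410.7 -105.1   66. ] None
[[621.8, 172.4], [609.2, 63.0], [595.5, -45.8]] [[622.5, 170.1], [609.9, 60.7], [595.4, -47.3]]
yaw -0.11995168830989954 len 219.82708233291268 origin [653.52289669  57.83009123]
yaw -0.12368231315257099 len 219.1297394915604 origin [653.93645151  55.61000815]
[668.7 163.9]
[655.8  56.6]
[642.9 -51.7]
```

```bash
cat >> h.py <<'E'
from scipy.spatial.transform import Rotation as Ro
def TR(s=None):
    s=s or sense(); q=s["ee_rot"]; return Ro.from_quat([q[1],q[2],q[3],q[0]]).as_matrix()
def go(target,yaw=None):
    "prints tool-axis shift to target TCP; and wy to bring jaw axis to +-warmer y (given yaw), keeping tool y down"
    s=sense(); R=TR(s); d=R.T@(np.array(target,float)-s["eef_pos"])
    print("t",round(s["time_s"],2),"pos",s["eef_pos"].round(1),"F",s["force"].round(1),"grip",round(s["grip_width"]*85.4,1),"tool d",d.round(1))
    print("joints",s["joints"].round(2),"x",R[:,0].round(3),"y",R[:,1].round(3),"z",R[:,2].round(3))
    yd=R.T@np.array([0,0,-1.]); print("tilt fix", np.cross([0,1,0],yd).round(4))
    if yaw is not None:
        for sg in (1,-1):
            zt=R.T@(sg*np.array([-np.sin(yaw),np.cos(yaw),0])); print("wy",np.arctan2(zt[0],zt[2]).round(4))
E
python3 -c "
from h import *
go([457,4,200],-0.122)"
```

```text
t 0.35 pos [227.8 473.  231.2] F [-0.1 -0.5 -0.2] grip 85.5 tool d [ 410.    31.2 -323.1]
joints [ 0.9   0.31  1.5   0.    1.33 -0.22] x [ 0.901 -0.434 -0.   ] y [-0. -0. -1.] z [ 0.434  0.901 -0.   ]
tilt fix [ 0.0003  0.     -0.0001]
wy -0.3268
wy 2.8148
```

```bash
python3 -m handwheel '[{"grip":85,"wy":-0.109},{"wy":-0.109},{"wy":-0.109},{"tx":0}]'; python3 -c "
from h import *
go([457,4,200],-0.122)"
```

```text
t 0.35 pos [227.8 473.  231.2] F [-0.1 -0.5 -0.2] grip 85.5 tool d [ 410.    31.2 -323.1]
joints [ 0.9   0.31  1.5   0.    1.33 -0.22] x [ 0.901 -0.434 -0.   ] y [-0. -0. -1.] z [ 0.434  0.901 -0.   ]
tilt fix [ 0.0003  0.     -0.0001]
wy -0.3268
wy 2.8148invalid input
```

```bash
python3 -m handwheel '[{"grip":85,"tx":0,"ty":0,"tz":0,"wx":0,"wy":-0.109,"wz":0},{"grip":85,"tx":0,"ty":0,"tz":0,"wx":0,"wy":-0.109,"wz":0},{"grip":85,"tx":0,"ty":0,"tz":0,"wx":0,"wy":-0.109,"wz":0},{"grip":85,"tx":0,"ty":0,"tz":0,"wx":0,"wy":0,"wz":0}]'; python3 -c "
from h import *
go([457,4,200],-0.122)"
```

```text
time_s: 0.68
eef_pos: [227.8, 473.0, 231.3]
ee_rot: [-0.706, 0.706, -0.042, 0.042]
force: [0.3, -0.0, -0.8]
grip_width: 0.995
t 0.68 pos [227.8 473.  231.3] F [ 0.3 -0.  -0.8] grip 85.0 tool d [ 282.8   31.3 -438.7]
joints [ 0.9   0.31  1.5  -0.    1.33 -0.55] x [ 0.993 -0.118 -0.   ] y [-0. -0. -1.] z [ 0.118  0.993 -0.   ]
tilt fix [ 0.0001  0.     -0.    ]
wy 0.004
wy -3.1376
```

```bash
python3 -m handwheel '[{"grip":85,"tx":20,"ty":0,"tz":-31,"wx":0,"wy":0,"wz":0},{"grip":85,"tx":20,"ty":0,"tz":-31,"wx":0,"wy":0,"wz":0},{"grip":85,"tx":20,"ty":0,"tz":-31,"wx":0,"wy":0,"wz":0},{"grip":85,"tx":20,"ty":0,"tz":-31,"wx":0,"wy":0,"wz":0},{"grip":85,"tx":20,"ty":0,"tz":-31,"wx":0,"wy":0,"wz":0},{"grip":85,"tx":20,"ty":0,"tz":-31,"wx":0,"wy":0,"wz":0},{"grip":85,"tx":20,"ty":0,"tz":-31,"wx":0,"wy":0,"wz":0},{"grip":85,"tx":20,"ty":0,"tz":-31,"wx":0,"wy":0,"wz":0},{"grip":85,"tx":20,"ty":0,"tz":-31,"wx":0,"wy":0,"wz":0},{"grip":85,"tx":20,"ty":0,"tz":-31,"wx":0,"wy":0,"wz":0}]'; python3 -c "
from h import *
go([457,4,200],-0.122)"
```

```text
time_s: 1.52
eef_pos: [389.1, 139.3, 231.5]
ee_rot: [0.706, -0.706, 0.044, -0.045]
force: [0.3, -0.3, -0.8]
grip_width: 0.999
t 1.52 pos [389.1 139.3 231.5] F [ 0.3 -0.3 -0.8] grip 85.3 tool d [  84.3   31.6 -125.7]
joints [ 0.06  0.06  1.8   0.    1.28 -1.39] x [ 0.992 -0.125  0.001] y [ 0.001  0.    -1.   ] z [0.125 0.992 0.   ]
tilt fix [-0.0001  0.      0.0006]
wy -0.0036
wy 3.138
```

```bash
python3 -m handwheel '[{"grip":85,"tx":14,"ty":0,"tz":-21,"wx":0,"wy":0,"wz":0},{"grip":85,"tx":14,"ty":0,"tz":-21,"wx":0,"wy":0,"wz":0},{"grip":85,"tx":14,"ty":0,"tz":-21,"wx":0,"wy":0,"wz":0},{"grip":85,"tx":14,"ty":0,"tz":-21,"wx":0,"wy":0,"wz":0},{"grip":85,"tx":14,"ty":10,"tz":-21,"wx":0,"wy":0,"wz":0},{"grip":85,"tx":14,"ty":20,"tz":-21,"wx":0,"wy":0,"wz":0},{"grip":85,"tx":0,"ty":0,"tz":0,"wx":0,"wy":0,"wz":0},{"grip":85,"tx":0,"ty":0,"tz":0,"wx":0,"wy":0,"wz":0}]'; python3 - <<'E'
from h import *
go([457,4,63],-0.122)
c=eyes.capture("wrist"); cv2.imwrite("pics/w1.png",c["pixels"][:,:,::-1])
p=proj(c,[457,4,90]); print(p)
E
```

```text
time_s: 2.18
eef_pos: [456.5, 5.1, 200.5]
ee_rot: [0.706, -0.706, 0.045, -0.044]
force: [-0.5, 0.8, 0.8]
grip_width: 0.994
t 2.18 pos [456.5   5.1 200.5] F [-0.5  0.8  0.8] grip 84.9 tool d [  0.9 137.5  -1.1]
joints [-0.25  0.19  1.74  0.    1.21 -1.69] x [ 0.992 -0.126 -0.002] y [-0.002  0.001 -1.   ] z [0.126 0.992 0.   ]
tilt fix [-0.0004  0.     -0.0021]
wy -0.0045
wy 3.1371
[277.65035767 207.94204561]
```

View pics/w1.png

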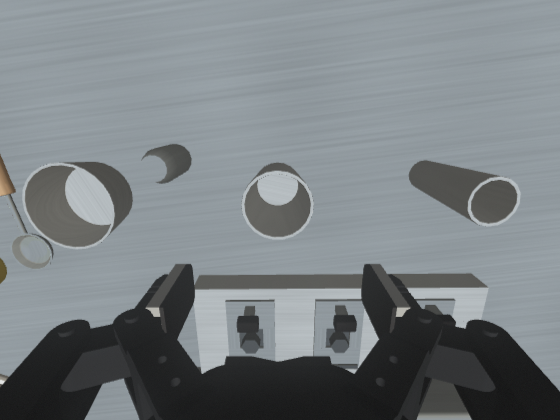

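The wrist view shows the beaker rim centre at about (277.5,203), pot rim (69.5,206.5), tumbler rim (494.5,201), plus the cap bars at (251,325) and (342,323).

```bash
python3 - <<'E'
from h import *
c=eyes.capture("wrist")
for k,p,z in (("beaker",(277.5,203),90),("pot",(69.5,206.5),55),("tumbler",(494.5,201),120),("barR",(248,325),69),("barM",(345,323),69)): print(k,ray(c,*p,z).round(1))
g=cv2.cvtColor(c["pixels"],cv2.COLOR_RGB2GRAY)
m=cv2.threshold(g,105,255,cv2.THRESH_BINARY_INV)[1]
for k,x0,y0,x1,y1,z in (("b",236,155,320,245,90),("p",18,155,140,255,55),("t",400,150,525,230,120)):
    b=(g[y0:y1,x0:x1]>175).astype(np.uint8)
    cs,_=cv2.findContours(b,cv2.RETR_EXTERNAL,cv2.CHAIN_APPROX_NONE)
    cn=max(cs,key=lambda a:cv2.boundingRect(a)[2]*cv2.boundingRect(a)[3]); e=cv2.fitEllipse(cn)
    print(k,cv2.boundingRect(cn),e, ray(c,e[0][0]+x0,e[0][1]+y0,z).round(1))
E
```

```text
beaker [452.8   5.1  90. ]
pot [ 440.  -210.4   55. ]
tumbler [464.  178.1 120. ]
barR [597.3 -46.6  69. ]
barM [608.1  62.3  69. ]
b (5, 16, 72, 68) ((40.39509963989258, 49.568267822265625), (67.04105377197266, 70.1394271850586), 88.30645751953125) [454.2   3.9  90. ]
p (4, 8, 92, 85) ((48.29501724243164, 50.125640869140625), (75.85000610351562, 94.28153228759766), 125.80613708496094) [ 438.2 -213.1   55. ]
t (67, 27, 52, 49) ((92.32999420166016, 51.07809829711914), (43.45097732543945, 54.875362396240234), 53.01121139526367) [463.8 176.4 120. ]
```

```bash
python3 -m handwheel '[{"grip":85,"tx":-1,"ty":30,"tz":-1,"wx":0,"wy":0,"wz":-0.002},{"grip":85,"tx":0,"ty":30,"tz":0,"wx":0,"wy":0,"wz":0},{"grip":85,"tx":0,"ty":30,"tz":0,"wx":0,"wy":0,"wz":0},{"grip":85,"tx":0,"ty":30,"tz":0,"wx":0,"wy":0,"wz":0},{"grip":85,"tx":0,"ty":20,"tz":0,"wx":0,"wy":0,"wz":0},{"grip":85,"tx":0,"ty":0,"tz":0,"wx":0,"wy":0,"wz":0},{"grip":50,"tx":0,"ty":0,"tz":0,"wx":0,"wy":0,"wz":0},{"grip":50,"tx":0,"ty":0,"tz":0,"wx":0,"wy":0,"wz":0},{"grip":50,"tx":0,"ty":0,"tz":0,"wx":0,"wy":0,"wz":0},{"grip":50,"tx":0,"ty":0,"tz":0,"wx":0,"wy":0,"wz":0}]' 40; python3 - <<'E'
from h import *
go([455,4.5,58],-0.122)
c=eyes.capture("wrist"); cv2.imwrite("pics/w2.png",c["pixels"][:,:,::-1])
E
```

```text
time_s: 3.12
eef_pos: [457.0, 4.9, 63.5]
ee_rot: [-0.706, 0.706, -0.041, 0.045]
force: [-2.2, 0.8, 8.0]
grip_width: 0.755
t 3.12 pos [457.    4.9  63.5] F [-2.2  0.8  8. ] grip 64.5 tool d [-1.9  5.5 -0.7]
joints [-0.25  0.39  1.9   0.    0.85 -1.7 ] x [ 0.993 -0.121  0.006] y [ 0.006 -0.001 -1.   ] z [ 0.121  0.993 -0.   ]
tilt fix [ 0.0002 -0.      0.0058]
wy 0.0003
wy -3.1413
```

View pics/w2.png

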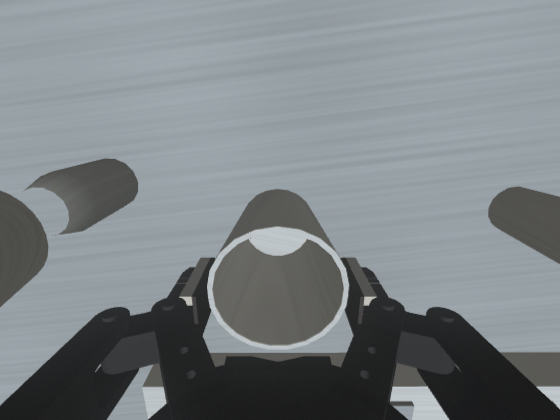

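```bash
python3 -m handwheel '[{"grip":50,"tx":0,"ty":-20,"tz":0,"wx":0,"wy":0,"wz":0},{"grip":50,"tx":0,"ty":-35,"tz":0,"wx":0,"wy":0,"wz":0},{"grip":50,"tx":0,"ty":-35,"tz":0,"wx":0,"wy":0,"wz":0},{"grip":50,"tx":0,"ty":0,"tz":-20,"wx":0,"wy":0,"wz":0},{"grip":50,"tx":0,"ty":0,"tz":-35,"wx":0,"wy":0,"wz":0},{"grip":50,"tx":2,"ty":0,"tz":-35,"wx":0,"wy":0,"wz":0},{"grip":50,"tx":5,"ty":0,"tz":-35,"wx":0,"wy":0,"wz":0},{"grip":50,"tx":5,"ty":0,"tz":-35,"wx":0,"wy":0,"wz":0},{"grip":50,"tx":0,"ty":0,"tz":-35,"wx":0,"wy":0,"wz":0},{"grip":50,"tx":0,"ty":0,"tz":-20,"wx":0,"wy":0,"wz":0}]' 40; python3 -m handwheel '[{"grip":50,"tx":0,"ty":0,"tz":0,"wx":0,"wy":0,"wz":0},{"grip":50,"tx":0,"ty":0,"tz":0,"wx":0,"wy":0,"wz":0},{"grip":50,"tx":0,"ty":0,"tz":0,"wx":0,"wy":0,"wz":0}]'; python3 - <<'E'
from h import *
go([443,-211,153],-0.122)
c=eyes.capture("wrist"); cv2.imwrite("pics/w3.png",c["pixels"][:,:,::-1])
c=eyes.capture("scene");crop(c,"s3.png",100,160,200,130,4)
c=eyes.capture("top");crop(c,"t3.png",290,190,120,90,5)
E
```

```text
time_s: 4.0
eef_pos: [441.3, -213.2, 152.9]
ee_rot: [-0.705, 0.707, -0.042, 0.045]
force: [0.2, -0.4, -1.0]
grip_width: 0.755
time_s: 4.25
eef_pos: [441.6, -209.3, 152.1]
ee_rot: [-0.706, 0.706, -0.042, 0.044]
force: [1.0, -0.3, -2.3]
grip_width: 0.76
t 4.25 pos [ 441.6 -209.3  152.1] F [ 1.  -0.3 -2.3] grip 64.9 tool d [ 1.6 -0.9 -1.5]
joints [-0.68  0.31  1.72  0.    1.11 -2.13] x [ 0.993 -0.121  0.003] y [ 0.003 -0.001 -1.   ] z [ 0.121  0.993 -0.   ]
tilt fix [ 0.0003 -0.      0.0029]
wy 0.0005
wy -3.1411
```

View pics/w3.png

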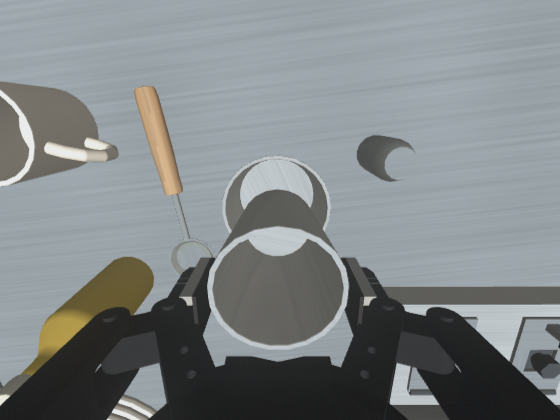

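View pics/s3.png

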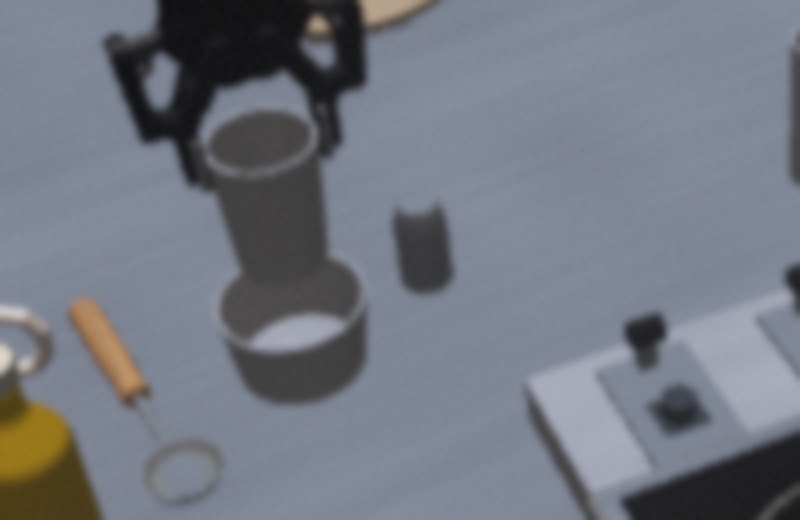

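View pics/t3.png

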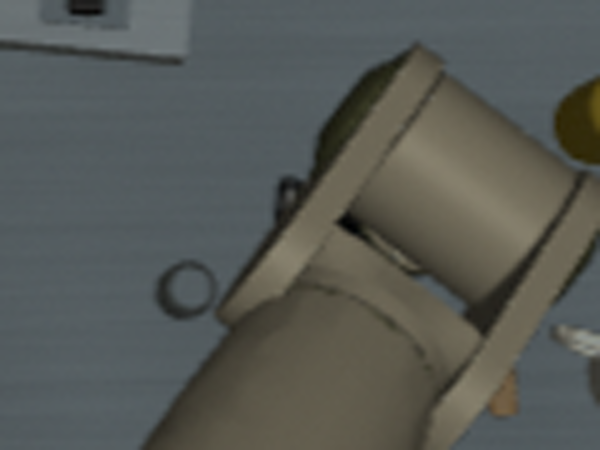

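The wrist view shows the held beaker's rim at about (278,286) and the pot's rim spanning x 222–330 from y 156.

```bash
python3 - <<'E'
from h import *
c=eyes.capture("wrist"); pot=proj(c,[441,-211,55])
print("pred pot",pot, "left/right",proj(c,[441-47*.121,-211-47*.993,55]),proj(c,[441+47*.121,-211+47*.993,55]),"near top",proj(c,[441-47*.993,-211+47*.121,55]))
print("held",ray(c,278,286,179))
g=c["pixels"].mean(2); print(np.where(g[205,200:350]>165)[0]+200)
E
```

```text
pred pot [276.58414349 211.01225587] left/right [222.0220965  210.93735008] [331.15512673 211.08717393] near top [276.59090736 155.96453427]
held [ 436.58542018 -209.30310006  179.        ]
[222 223 224 242 243 244 245 246 308 309 310 327 328 329 330]
```

```bash
python3 -m handwheel '[{"grip":50,"tx":2,"ty":15,"tz":-1.5,"wx":0,"wy":0,"wz":-0.002},{"grip":50,"tx":0,"ty":30,"tz":0,"wx":0,"wy":0,"wz":0},{"grip":50,"tx":0,"ty":25,"tz":0,"wx":0,"wy":0,"wz":0},{"grip":50,"tx":0,"ty":8,"tz":0,"wx":0,"wy":0,"wz":0},{"grip":50,"tx":0,"ty":3,"tz":0,"wx":0,"wy":0,"wz":0},{"grip":50,"tx":0,"ty":0,"tz":0,"wx":0,"wy":0,"wz":0}]' 40; python3 - <<'E'
from h import *
go([443,-211,68.5],-0.122)
E
```

```text
time_s: 4.95
eef_pos: [443.8, -211.7, 70.7]
ee_rot: [-0.706, 0.706, -0.041, 0.044]
force: [-0.1, 0.2, -1.6]
grip_width: 0.751
t 4.95 pos [ 443.8 -211.7   70.7] F [-0.1  0.2 -1.6] grip 64.1 tool d [-0.9  2.2  0.6]
joints [-0.68  0.44  1.79  0.    0.91 -2.14] x [ 0.993 -0.121  0.004] y [ 0.004 -0.001 -1.   ] z [ 0.121  0.993 -0.   ]
tilt fix [ 0.     -0.      0.0041]
wy 0.0007
wy -3.1409
```

```bash
python3 -m handwheel '[{"grip":50,"tx":-1,"ty":1.5,"tz":0,"wx":0,"wy":0,"wz":0},{"grip":50,"tx":0,"ty":1,"tz":0,"wx":0,"wy":0,"wz":0},{"grip":50,"tx":0,"ty":0,"tz":0,"wx":0,"wy":0,"wz":0}]' 40; python3 - <<'E'
from h import *
go([443,-211,68.5],-0.122)
E
```

```text
time_s: 5.2
eef_pos: [442.9, -211.9, 68.6]
ee_rot: [-0.705, 0.706, -0.041, 0.045]
force: [-0.8, 0.2, -0.7]
grip_width: 0.757
t 5.2 pos [ 442.9 -211.9   68.6] F [-0.8  0.2 -0.7] grip 64.7 tool d [-0.   0.1  0.9]
joints [-0.69  0.44  1.79  0.    0.9  -2.14] x [ 0.993 -0.121  0.005] y [ 0.005 -0.002 -1.   ] z [ 0.121  0.993 -0.001]
tilt fix [ 0.0009 -0.      0.0054]
wy 0.0003
wy -3.1413
```

```bash
python3 -m handwheel '[{"grip":50,"tx":0,"ty":1,"tz":0,"wx":0,"wy":0,"wz":0},{"grip":50,"tx":0,"ty":0,"tz":0,"wx":0,"wy":0,"wz":0}]' 40; python3 -m handwheel '[{"grip":50,"tx":0,"ty":1,"tz":0,"wx":0,"wy":0,"wz":0},{"grip":50,"tx":0,"ty":0,"tz":0,"wx":0,"wy":0,"wz":0}]' 40;
```

```text
time_s: 5.37
eef_pos: [443.2, -212.1, 68.5]
ee_rot: [-0.705, 0.706, -0.041, 0.045]
force: [-2.9, 1.3, 11.4]
grip_width: 0.751
time_s: 5.53
eef_pos: [443.5, -212.2, 68.4]
ee_rot: [-0.705, 0.706, -0.041, 0.045]
force: [-4.9, 3.4, 21.4]
grip_width: 0.76
```

```bash
python3 -m handwheel '[{"grip":50,"tx":0,"ty":-1.5,"tz":0,"wx":0,"wy":0,"wz":0},{"grip":66,"tx":0,"ty":0,"tz":0,"wx":0,"wy":0,"wz":0},{"grip":75,"tx":0,"ty":0,"tz":0,"wx":0,"wy":0,"wz":0},{"grip":85,"tx":0,"ty":0,"tz":0,"wx":0,"wy":0,"wz":0},{"grip":85,"tx":0,"ty":0,"tz":0,"wx":0,"wy":0,"wz":0},{"grip":85,"tx":0,"ty":0,"tz":0,"wx":0,"wy":0,"wz":0},{"grip":85,"tx":0,"ty":-15,"tz":0,"wx":0,"wy":0,"wz":0},{"grip":85,"tx":0,"ty":-35,"tz":0,"wx":0,"wy":0,"wz":0},{"grip":85,"tx":0,"ty":-40,"tz":0,"wx":0,"wy":0,"wz":0},{"grip":85,"tx":0,"ty":-40,"tz":0,"wx":0,"wy":0,"wz":0}]' 40;  python3 - <<'E'
from h import *
go([463,181,205],-0.122)
c=eyes.capture("wrist"); cv2.imwrite("pics/w4.png",c["pixels"][:,:,::-1])
print(proj(c,[441,-211,55]),proj(c,[441,-211,95]))
E
```

```text
time_s: 6.37
eef_pos: [441.6, -211.3, 198.7]
ee_rot: [0.706, -0.706, 0.042, -0.044]
force: [0.9, 0.2, -0.6]
grip_width: 0.992
t 6.37 pos [ 441.6 -211.3  198.7] F [ 0.9  0.2 -0.6] grip 84.7 tool d [-26.4  -6.1 392. ]
joints [-0.69  0.26  1.65  0.    1.22 -2.14] x [ 0.993 -0.122  0.003] y [ 0.003  0.    -1.   ] z [0.122 0.993 0.001]
tilt fix [-0.0007  0.      0.0028]
wy 0.0002
wy -3.1414
[278.82098172 196.49050003] [279.00635941 208.34970977]
```

View pics/w4.png

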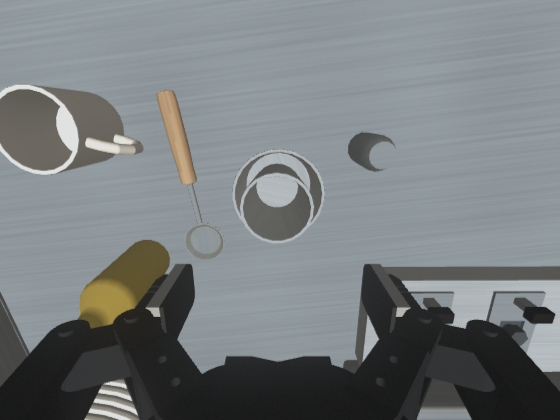

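Beaker is nested: its rim (277,208) and the pot rim (278,195) match the predicted concentric positions. On to the tumbler.

```bash
python3 -m handwheel '[{"grip":85,"tx":0,"ty":0,"tz":20,"wx":0,"wy":0,"wz":0},{"grip":85,"tx":-3,"ty":0,"tz":41,"wx":0,"wy":0,"wz":0},{"grip":85,"tx":-3,"ty":0,"tz":41,"wx":0,"wy":0,"wz":0},{"grip":85,"tx":-3,"ty":0,"tz":41,"wx":0,"wy":0,"wz":0},{"grip":85,"tx":-3,"ty":0,"tz":41,"wx":0,"wy":0,"wz":0},{"grip":85,"tx":-3,"ty":0,"tz":41,"wx":0,"wy":0,"wz":0},{"grip":85,"tx":-3,"ty":0,"tz":41,"wx":0,"wy":0,"wz":0},{"grip":85,"tx":-3,"ty":0,"tz":41,"wx":0,"wy":0,"wz":0},{"grip":85,"tx":-3,"ty":0,"tz":41,"wx":0,"wy":0,"wz":0},{"grip":85,"tx":0,"ty":0,"tz":30,"wx":0,"wy":0,"wz":0}]'; python3 -m handwheel '[{"grip":70,"tx":0,"ty":0,"tz":10,"wx":0,"wy":0,"wz":0},{"grip":70,"tx":0,"ty":0,"tz":0,"wx":0,"wy":0,"wz":0},{"grip":70,"tx":0,"ty":0,"tz":0,"wx":0,"wy":0,"wz":0}]';  python3 - <<'E'
from h import *
go([465,177,92],-0.122)
c=eyes.capture("wrist"); cv2.imwrite("pics/w5.png",c["pixels"][:,:,::-1])
print(proj(c,[464,177,120]))
E
```

```text
time_s: 7.25
eef_pos: [463.5, 169.6, 197.1]
ee_rot: [0.706, -0.706, 0.041, -0.044]
force: [0.6, 0.2, -0.1]
grip_width: 0.994
time_s: 7.5
eef_pos: [465.3, 176.1, 196.8]
ee_rot: [-0.706, 0.706, -0.042, 0.044]
force: [0.6, 0.2, -1.0]
grip_width: 0.819
t 7.5 pos [465.3 176.1 196.8] F [ 0.6  0.2 -1. ] grip 69.9 tool d [ -0.7 104.8   0.9]
joints [ 0.13  0.28  1.63 -0.    1.22 -1.32] x [ 0.993 -0.121  0.003] y [ 0.003 -0.001 -1.   ] z [ 0.121  0.993 -0.001]
tilt fix [ 0.0005 -0.      0.0035]
wy 0.0009
wy -3.1407
[279.96199849 217.5438224 ]
```

View pics/w5.png

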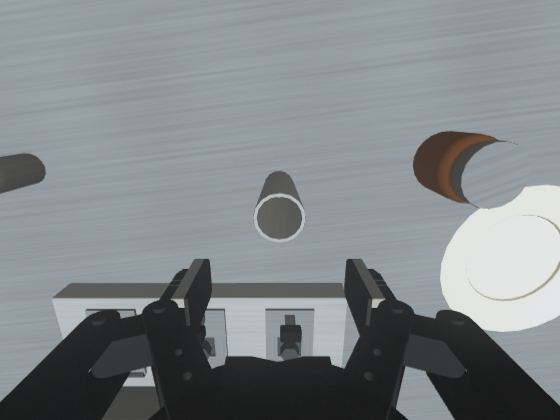

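```bash
python3 -m handwheel '[{"grip":70,"tx":-1,"ty":25,"tz":1,"wx":0,"wy":0,"wz":-0.003},{"grip":70,"tx":0,"ty":30,"tz":0,"wx":0,"wy":0,"wz":0},{"grip":70,"tx":0,"ty":30,"tz":0,"wx":0,"wy":0,"wz":0},{"grip":70,"tx":0,"ty":19,"tz":0,"wx":0,"wy":0,"wz":0},{"grip":70,"tx":0,"ty":0,"tz":0,"wx":0,"wy":0,"wz":0},{"grip":60,"tx":0,"ty":0,"tz":0,"wx":0,"wy":0,"wz":0},{"grip":25,"tx":0,"ty":0,"tz":0,"wx":0,"wy":0,"wz":0},{"grip":25,"tx":0,"ty":0,"tz":0,"wx":0,"wy":0,"wz":0},{"grip":25,"tx":0,"ty":0,"tz":0,"wx":0,"wy":0,"wz":0},{"grip":25,"tx":0,"ty":0,"tz":0,"wx":0,"wy":0,"wz":0}]' 40;  python3 - <<'E'
from h import *
go([465,177,92],-0.122)
E
python3 -m handwheel '[{"grip":25,"tx":0,"ty":0,"tz":0,"wx":0,"wy":0,"wz":0},{"grip":25,"tx":0,"ty":-20,"tz":0,"wx":0,"wy":0,"wz":0},{"grip":25,"tx":0,"ty":-35,"tz":0,"wx":0,"wy":0,"wz":0},{"grip":25,"tx":0,"ty":-35,"tz":0,"wx":0,"wy":0,"wz":0},{"grip":25,"tx":0,"ty":-30,"tz":0,"wx":0,"wy":0,"wz":0}]';  python3 - <<'E'
from h import *
go([442,-211,210],-0.122)
c=eyes.capture("wrist"); cv2.imwrite("pics/w6.png",c["pixels"][:,:,::-1])
E
```

```text
time_s: 8.38
eef_pos: [466.3, 177.3, 95.2]
ee_rot: [-0.706, 0.706, -0.039, 0.047]
force: [0.0, -1.9, 7.2]
grip_width: 0.477
t 8.38 pos [466.3 177.3  95.2] F [ 0.  -1.9  7.2] grip 40.7 tool d [-1.3  3.2 -0.5]
joints [ 0.13  0.41  1.75 -0.    0.97 -1.32] x [ 0.993 -0.122  0.011] y [ 0.011 -0.001 -1.   ] z [0.122 0.993 0.001]
tilt fix [-0.0006  0.      0.0107]
wy 0.0001
wy -3.1415
time_s: 8.8
eef_pos: [464.4, 177.5, 216.4]
ee_rot: [0.706, -0.706, 0.04, -0.046]
force: [0.0, -0.1, -1.1]
grip_width: 0.479
t 8.8 pos [464.4 177.5 216.4] F [ 0.  -0.1 -1.1] grip 40.9 tool d [  24.9    6.4 -388.4]
joints [ 0.13  0.26  1.61 -0.    1.26 -1.32] x [ 0.993 -0.121  0.01 ] y [ 0.01  -0.001 -1.   ] z [0.121 0.993 0.001]
tilt fix [-0.0006  0.      0.0095]
wy 0.0002
wy -3.1414
```

View pics/w6.png

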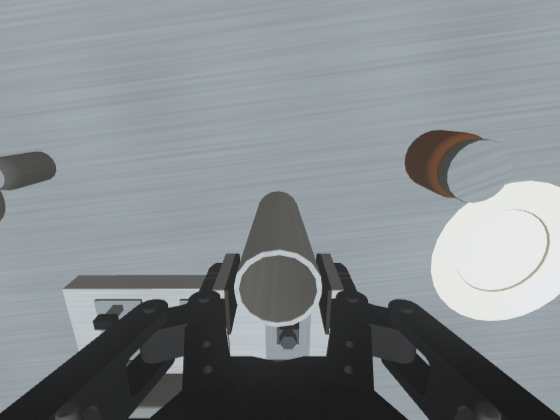

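```bash
python3 -m handwheel '[{"grip":25,"tx":0,"ty":0,"tz":-20,"wx":0,"wy":0,"wz":0.009},{"grip":25,"tx":3,"ty":0,"tz":-41,"wx":0,"wy":0,"wz":0},{"grip":25,"tx":3,"ty":0,"tz":-41,"wx":0,"wy":0,"wz":0},{"grip":25,"tx":3,"ty":0,"tz":-41,"wx":0,"wy":0,"wz":0},{"grip":25,"tx":3,"ty":0,"tz":-41,"wx":0,"wy":0,"wz":0},{"grip":25,"tx":3,"ty":0,"tz":-41,"wx":0,"wy":0,"wz":0},{"grip":25,"tx":3,"ty":0,"tz":-41,"wx":0,"wy":0,"wz":0},{"grip":25,"tx":3,"ty":0,"tz":-41,"wx":0,"wy":0,"wz":0},{"grip":25,"tx":3,"ty":0,"tz":-41,"wx":0,"wy":0,"wz":0},{"grip":25,"tx":1,"ty":0,"tz":-30,"wx":0,"wy":0,"wz":0}]'; python3 -m handwheel '[{"grip":25,"tx":0,"ty":0,"tz":-10,"wx":0,"wy":0,"wz":0},{"grip":25,"tx":0,"ty":0,"tz":0,"wx":0,"wy":0,"wz":0},{"grip":25,"tx":0,"ty":0,"tz":0,"wx":0,"wy":0,"wz":0}]';  python3 - <<'E'
from h import *
go([442,-211,105],-0.122)
c=eyes.capture("wrist"); cv2.imwrite("pics/w7.png",c["pixels"][:,:,::-1])
print("beaker rim pred", proj(c,[441,-211,95]),proj(c,[441,-211,55]))
c=eyes.capture("scene");crop(c,"s7.png",100,120,200,150,4)
E
```

```text
time_s: 9.68
eef_pos: [442.6, -203.9, 213.9]
ee_rot: [-0.705, 0.706, -0.044, 0.043]
force: [0.4, 0.2, -2.3]
grip_width: 0.478
time_s: 9.93
eef_pos: [441.9, -210.2, 213.4]
ee_rot: [0.706, -0.706, 0.044, -0.043]
force: [0.5, 0.3, -1.7]
grip_width: 0.474
t 9.93 pos [ 441.9 -210.2  213.4] F [ 0.5  0.3 -1.7] grip 40.5 tool d [  0.4 108.4  -0.8]
joints [-0.68  0.25  1.63 -0.    1.26 -2.13] x [ 0.993 -0.122 -0.002] y [-0.002  0.    -1.   ] z [0.122 0.993 0.   ]
tilt fix [-0.0002  0.     -0.0017]
wy -0.0005
wy 3.1411
beaker rim pred [277.83223333 203.99041344] [277.81803044 193.37172979]
```

View pics/w7.png

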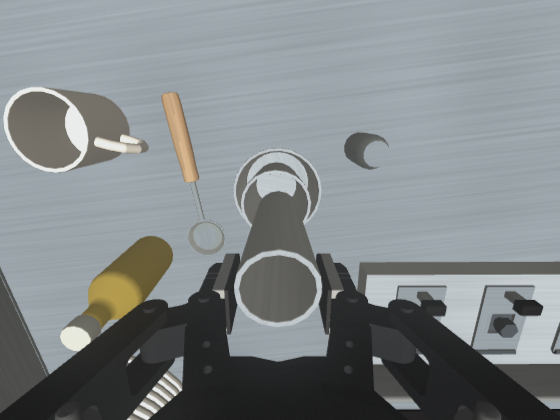

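View pics/s7.png

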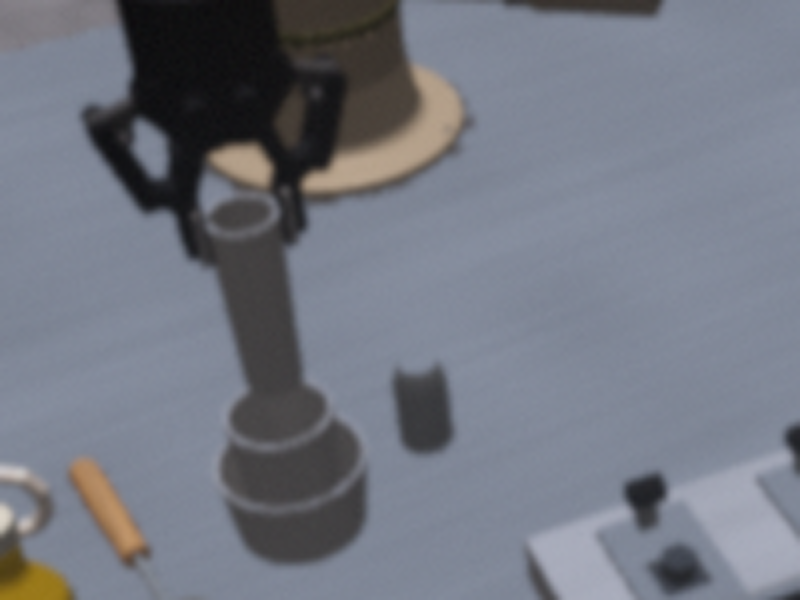

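```bash
python3 -m handwheel '[{"grip":25,"tx":0,"ty":15,"tz":-2,"wx":0,"wy":0,"wz":0},{"grip":25,"tx":0,"ty":30,"tz":0,"wx":0,"wy":0,"wz":0},{"grip":25,"tx":0,"ty":30,"tz":0,"wx":0,"wy":0,"wz":0},{"grip":25,"tx":0,"ty":20,"tz":0,"wx":0,"wy":0,"wz":0},{"grip":25,"tx":0,"ty":8,"tz":0,"wx":0,"wy":0,"wz":0},{"grip":25,"tx":0,"ty":3,"tz":0,"wx":0,"wy":0,"wz":0},{"grip":25,"tx":0,"ty":0,"tz":0,"wx":0,"wy":0,"wz":0}]';python3 -m handwheel '[{"grip":25,"tx":0,"ty":1,"tz":0,"wx":0,"wy":0,"wz":0},{"grip":25,"tx":0,"ty":0,"tz":0,"wx":0,"wy":0,"wz":0}]'; python3 -m handwheel '[{"grip":25,"tx":0,"ty":1,"tz":0,"wx":0,"wy":0,"wz":0},{"grip":25,"tx":0,"ty":0,"tz":0,"wx":0,"wy":0,"wz":0}]'
```

```text
time_s: 10.62
eef_pos: [441.9, -212.1, 107.6]
ee_rot: [-0.706, 0.706, -0.043, 0.042]
force: [0.3, 0.6, -0.9]
grip_width: 0.476
time_s: 10.78
eef_pos: [442.1, -212.7, 107.3]
ee_rot: [-0.705, 0.706, -0.043, 0.043]
force: [0.6, -0.2, -1.4]
grip_width: 0.472
time_s: 10.95
eef_pos: [441.7, -212.7, 105.6]
ee_rot: [-0.706, 0.706, -0.043, 0.043]
force: [-0.1, 0.2, -0.7]
grip_width: 0.477
```

```bash
python3 -m handwheel '[{"grip":25,"tx":0,"ty":1,"tz":0,"wx":0,"wy":0,"wz":0},{"grip":25,"tx":0,"ty":0,"tz":0,"wx":0,"wy":0,"wz":0}]'; python3 -m handwheel '[{"grip":25,"tx":0,"ty":0,"tz":0,"wx":0,"wy":0,"wz":0},{"grip":25,"tx":0,"ty":0,"tz":0,"wx":0,"wy":0,"wz":0}]'
```

```text
time_s: 11.12
eef_pos: [442.1, -212.9, 105.3]
ee_rot: [-0.705, 0.706, -0.043, 0.043]
force: [-0.8, 0.5, 6.7]
grip_width: 0.475
time_s: 11.28
eef_pos: [442.0, -212.9, 105.3]
ee_rot: [-0.705, 0.706, -0.043, 0.043]
force: [-0.9, 0.9, 7.0]
grip_width: 0.477
```

```bash
python3 -m handwheel '[{"grip":42,"tx":0,"ty":-0.5,"tz":0,"wx":0,"wy":0,"wz":0},{"grip":50,"tx":0,"ty":0,"tz":0,"wx":0,"wy":0,"wz":0},{"grip":65,"tx":0,"ty":0,"tz":0,"wx":0,"wy":0,"wz":0},{"grip":65,"tx":0,"ty":0,"tz":0,"wx":0,"wy":0,"wz":0},{"grip":65,"tx":0,"ty":0,"tz":0,"wx":0,"wy":0,"wz":0},{"grip":65,"tx":0,"ty":0,"tz":0,"wx":0,"wy":0,"wz":0},{"grip":65,"tx":0,"ty":-15,"tz":0,"wx":0,"wy":0,"wz":0},{"grip":65,"tx":0,"ty":-35,"tz":0,"wx":0,"wy":0,"wz":0},{"grip":65,"tx":0,"ty":-40,"tz":0,"wx":0,"wy":0,"wz":0},{"grip":65,"tx":0,"ty":0,"tz":0,"wx":0,"wy":0,"wz":0}]';  python3 - <<'E'
from h import *
go([640.3,-52.5,130],-0.122)
c=eyes.capture("wrist"); cv2.imwrite("pics/w8.png",c["pixels"][:,:,::-1])
print([proj(c,[441,-211,z]).round(1) for z in (55,95,130)])
c=eyes.capture("scene");crop(c,"s8.png",100,120,200,150,4)
E
```

```text
time_s: 12.12
eef_pos: [443.9, -214.2, 201.3]
ee_rot: [-0.703, 0.708, -0.04, 0.046]
force: [-0.4, -0.4, 0.8]
grip_width: 0.761
t 12.12 pos [ 443.9 -214.2  201.3] F [-0.4 -0.4  0.8] grip 65.0 tool d [174.8  71.5 184.8]
joints [-0.69  0.26  1.64 -0.    1.22 -2.14] x [ 0.993 -0.121  0.008] y [ 0.007 -0.007 -1.   ] z [ 0.121  0.993 -0.006]
tilt fix [ 0.0062 -0.      0.0077]
wy 0.0005
wy -3.1411
[array([282.4, 192.7]), array([282.8, 204.1]), array([283.3, 217.3])]
```

View pics/w8.png

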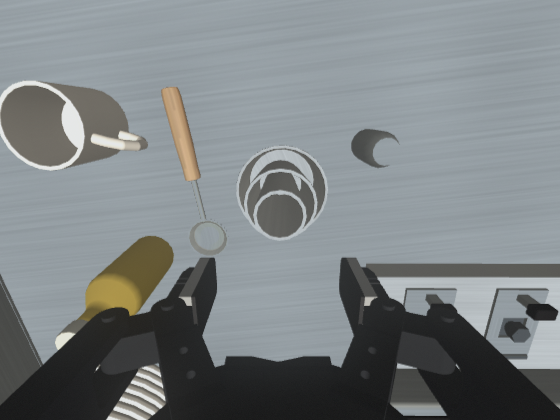

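View pics/s8.png

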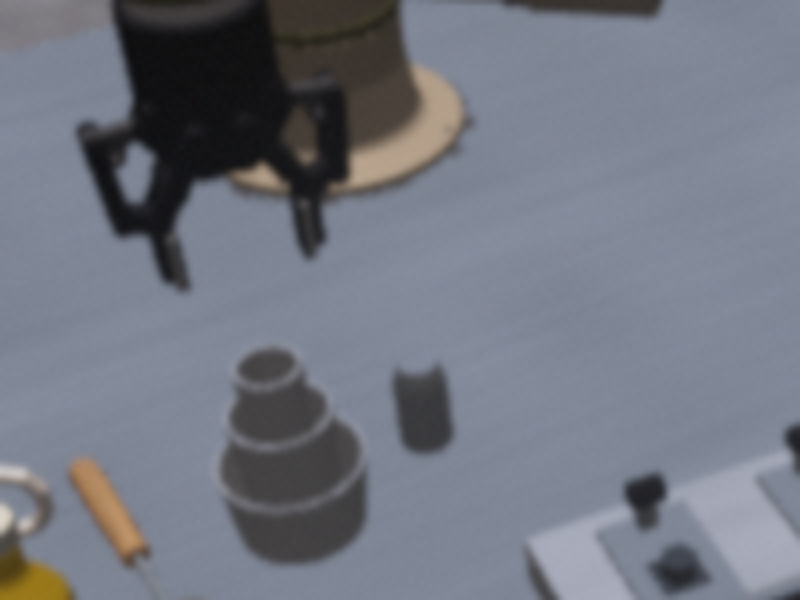

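```bash
python3 -m handwheel '[{"grip":0,"tx":15,"ty":0,"tz":16,"wx":0.006,"wy":0,"wz":0.0075},{"grip":0,"tx":25,"ty":0,"tz":26,"wx":0,"wy":0,"wz":0},{"grip":0,"tx":25,"ty":0,"tz":26,"wx":0,"wy":0,"wz":0},{"grip":0,"tx":25,"ty":5,"tz":26,"wx":0,"wy":0,"wz":0},{"grip":0,"tx":25,"ty":10,"tz":27,"wx":0,"wy":0,"wz":0},{"grip":0,"tx":25,"ty":10,"tz":27,"wx":0,"wy":0,"wz":0},{"grip":0,"tx":25,"ty":15,"tz":27,"wx":0,"wy":0,"wz":0},{"grip":0,"tx":10,"ty":10,"tz":10,"wx":0,"wy":0,"wz":0},{"grip":0,"tx":0,"ty":0,"tz":0,"wx":0,"wy":0,"wz":0},{"grip":0,"tx":0,"ty":0,"tz":0,"wx":0,"wy":0,"wz":0}]';  python3 - <<'E'
from h import *
go([640.3,-52.5,60],-0.122)
c=eyes.capture("wrist"); cv2.imwrite("pics/w9.png",c["pixels"][:,:,::-1])
print(proj(c,[640.3,-52.5,52]),proj(c,[653.7,56.7,52]),proj(c,[595.6,-47,73]),proj(c,[609.5,62,73]))
E
```

```text
time_s: 13.05
eef_pos: [636.8, -49.3, 141.9]
ee_rot: [0.708, -0.703, 0.047, -0.038]
force: [0.0, 0.5, 0.6]
grip_width: -0.001
t 13.05 pos [636.8 -49.3 141.9] F [0.  0.5 0.6] grip -0.1 tool d [ 5.  81.8 -3.3]
joints [-0.26  0.64  1.23  0.    1.28 -1.71] x [ 0.993 -0.12  -0.013] y [-0.012  0.008 -1.   ] z [0.12  0.993 0.006]
tilt fix [-0.0063  0.     -0.0133]
wy 0.0013
wy -3.1402
[274.95571377 219.97107559] [404.79771007 219.93677876] [274.8318038  170.95533898] [424.5037422  171.77048236]
```

View pics/w9.png

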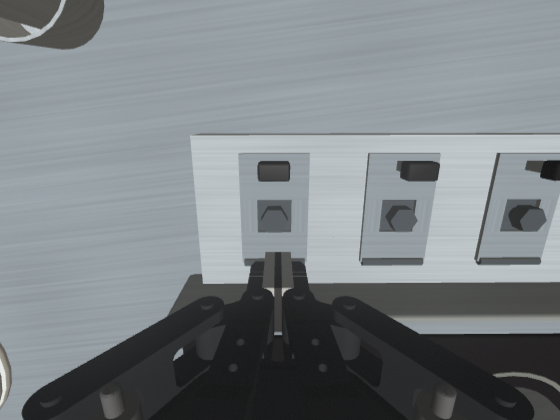

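```bash
python3 -m handwheel '[{"grip":0,"tx":3,"ty":25,"tz":-3,"wx":-0.005,"wy":0,"wz":-0.01},{"grip":0,"tx":0,"ty":30,"tz":0,"wx":0,"wy":0,"wz":0},{"grip":0,"tx":0,"ty":20,"tz":0,"wx":0,"wy":0,"wz":0},{"grip":0,"tx":0,"ty":5,"tz":0,"wx":0,"wy":0,"wz":0},{"grip":0,"tx":0,"ty":0,"tz":0,"wx":0,"wy":0,"wz":0}]';python3 - <<'E'
from h import *
go([639,-52.3,52],-0.122)
E
```

```text
time_s: 13.52
eef_pos: [639.0, -53.7, 63.5]
ee_rot: [0.706, -0.705, 0.044, -0.043]
force: [0.1, -0.4, 0.6]
grip_width: 0.001
t 13.52 pos [639.  -53.7  63.5] F [ 0.1 -0.4  0.6] grip 0.1 tool d [-0.2 11.5  1.4]
joints [-0.27  0.73  1.3   0.    1.12 -1.71] x [ 0.992 -0.123 -0.001] y [-0.001  0.001 -1.   ] z [0.123 0.992 0.001]
tilt fix [-0.0012  0.     -0.0015]
wy -0.001
wy 3.1405
```

```bash
python3 -m handwheel '[{"grip":0,"tx":0,"ty":4,"tz":1,"wx":0,"wy":0,"wz":0},{"grip":0,"tx":0,"ty":4,"tz":0,"wx":0,"wy":0,"wz":0},{"grip":0,"tx":0,"ty":2,"tz":0,"wx":0,"wy":0,"wz":0},{"grip":0,"tx":0,"ty":0,"tz":0,"wx":0,"wy":0,"wz":0}]'; for i in 1; do python3 -m handwheel '[{"grip":0,"tx":0,"ty":1.5,"tz":0,"wx":0,"wy":0,"wz":0},{"grip":0,"tx":0,"ty":0,"tz":0,"wx":0,"wy":0,"wz":0}]'; done
```

```text
time_s: 13.85
eef_pos: [640.1, -52.0, 54.4]
ee_rot: [0.706, -0.706, 0.043, -0.043]
force: [-1.1, 0.3, 0.4]
grip_width: 0.003
time_s: 14.02
eef_pos: [640.1, -51.9, 52.7]
ee_rot: [0.706, -0.705, 0.043, -0.043]
force: [0.3, -0.2, -1.6]
grip_width: 0.0
```

```bash
python3 -m handwheel '[{"grip":0,"tx":0,"ty":1,"tz":0,"wx":0,"wy":0,"wz":0},{"grip":0,"tx":0,"ty":0,"tz":0,"wx":0,"wy":0,"wz":0}]'
```

```text
time_s: 14.18
eef_pos: [640.1, -52.0, 51.7]
ee_rot: [0.706, -0.705, 0.043, -0.043]
force: [0.3, 0.3, 1.1]
grip_width: 0.008
```

```bash
python3 -m handwheel '[{"grip":0,"tx":0,"ty":1,"tz":0,"wx":0,"wy":0,"wz":0},{"grip":0,"tx":0,"ty":0,"tz":0,"wx":0,"wy":0,"wz":0}]';python3 -m handwheel '[{"grip":0,"tx":0,"ty":1,"tz":0,"wx":0,"wy":0,"wz":0},{"grip":0,"tx":0,"ty":0,"tz":0,"wx":0,"wy":0,"wz":0}]'
```

```text
time_s: 14.35
eef_pos: [640.2, -52.0, 51.5]
ee_rot: [0.706, -0.706, 0.043, -0.043]
force: [-2.3, 0.8, 6.3]
grip_width: 0.002
time_s: 14.52
eef_pos: [640.3, -52.0, 51.5]
ee_rot: [0.706, -0.706, 0.042, -0.044]
force: [-5.7, 1.1, 13.5]
grip_width: -0.003
```

Right bolt held at 13.5 N without sinking, so it is tight. Next, the middle one.

```bash
python3 -m handwheel '[{"grip":0,"tx":0,"ty":-20,"tz":0,"wx":0,"wy":0,"wz":0},{"grip":0,"tx":0,"ty":-15,"tz":0,"wx":0,"wy":0,"wz":0},{"grip":0,"tx":0,"ty":0,"tz":30,"wx":0,"wy":0,"wz":0},{"grip":0,"tx":0,"ty":0,"tz":40,"wx":0,"wy":0,"wz":0},{"grip":0,"tx":0,"ty":0,"tz":30,"wx":0,"wy":0,"wz":0},{"grip":0,"tx":0,"ty":0,"tz":10,"wx":0,"wy":0,"wz":0},{"grip":0,"tx":0,"ty":10,"tz":0,"wx":0,"wy":0,"wz":0},{"grip":0,"tx":0,"ty":10,"tz":0,"wx":0,"wy":0,"wz":0},{"grip":0,"tx":0,"ty":0,"tz":0,"wx":0,"wy":0,"wz":0}]';python3 - <<'E'
from h import *
go([653,57,52],-0.122)
E
```

```text
time_s: 15.27
eef_pos: [651.9, 55.9, 61.5]
ee_rot: [0.706, -0.706, 0.045, -0.042]
force: [-0.8, -0.0, 0.2]
grip_width: 0.002
t 15.27 pos [651.9  55.9  61.5] F [-0.8 -0.   0.2] grip 0.1 tool d [0.9 9.5 1.2]
joints [-0.09  0.76  1.25  0.    1.14 -1.54] x [ 0.992 -0.123 -0.004] y [-0.004  0.001 -1.   ] z [0.123 0.992 0.   ]
tilt fix [-0.0005  0.     -0.0042]
wy -0.0011
wy 3.1405
```

```bash
python3 -m handwheel '[{"grip":0,"tx":1,"ty":5,"tz":1,"wx":0,"wy":0,"wz":0},{"grip":0,"tx":0,"ty":3,"tz":0,"wx":0,"wy":0,"wz":0},{"grip":0,"tx":0,"ty":1,"tz":0,"wx":0,"wy":0,"wz":0},{"grip":0,"tx":0,"ty":0,"tz":0,"wx":0,"wy":0,"wz":0}]';python3 -m handwheel '[{"grip":0,"tx":0,"ty":1,"tz":0,"wx":0,"wy":0,"wz":0},{"grip":0,"tx":0,"ty":0,"tz":0,"wx":0,"wy":0,"wz":0}]';python3 -m handwheel '[{"grip":0,"tx":0,"ty":1,"tz":0,"wx":0,"wy":0,"wz":0},{"grip":0,"tx":0,"ty":0,"tz":0,"wx":0,"wy":0,"wz":0}]';python3 -m handwheel '[{"grip":0,"tx":0,"ty":1,"tz":0,"wx":0,"wy":0,"wz":0},{"grip":0,"tx":0,"ty":0,"tz":0,"wx":0,"wy":0,"wz":0}]'
```

```text
time_s: 15.6
eef_pos: [654.4, 57.6, 55.4]
ee_rot: [0.706, -0.705, 0.043, -0.043]
force: [0.4, 0.8, -0.3]
grip_width: 0.003
time_s: 15.77
eef_pos: [654.5, 58.0, 54.8]
ee_rot: [0.706, -0.705, 0.043, -0.043]
force: [0.8, -0.8, -0.4]
grip_width: 0.004
time_s: 15.93
eef_pos: [654.5, 58.1, 53.7]
ee_rot: [0.706, -0.705, 0.043, -0.043]
force: [-0.5, -0.0, 0.3]
grip_width: -0.004
time_s: 16.1
eef_pos: [654.4, 58.2, 52.6]
ee_rot: [0.706, -0.705, 0.043, -0.043]
force: [0.3, -0.0, 0.1]
grip_width: -0.003
```

```bash
python3 -m handwheel '[{"grip":0,"tx":0,"ty":1,"tz":0,"wx":0,"wy":0,"wz":0},{"grip":0,"tx":0,"ty":0,"tz":0,"wx":0,"wy":0,"wz":0}]';python3 -m handwheel '[{"grip":0,"tx":0,"ty":1,"tz":0,"wx":0,"wy":0,"wz":0},{"grip":0,"tx":0,"ty":0,"tz":0,"wx":0,"wy":0,"wz":0}]';python3 -m handwheel '[{"grip":0,"tx":0,"ty":1,"tz":0,"wx":0,"wy":0,"wz":0},{"grip":0,"tx":0,"ty":0,"tz":0,"wx":0,"wy":0,"wz":0}]'
```

```text
time_s: 16.27
eef_pos: [654.5, 58.1, 51.7]
ee_rot: [0.706, -0.705, 0.043, -0.043]
force: [-0.1, 0.2, 0.5]
grip_width: -0.002
time_s: 16.43
eef_pos: [654.6, 58.1, 51.6]
ee_rot: [0.706, -0.705, 0.043, -0.043]
force: [-2.9, 0.8, 6.8]
grip_width: -0.002
time_s: 16.6
eef_pos: [654.7, 58.1, 51.5]
ee_rot: [0.706, -0.706, 0.042, -0.043]
force: [-5.7, -0.4, 12.7]
grip_width: 0.002
```

Middle is tight too. Now the left bolt.

```bash
python3 -m handwheel '[{"grip":0,"tx":0,"ty":-20,"tz":0,"wx":0,"wy":0,"wz":0},{"grip":0,"tx":0,"ty":-15,"tz":0,"wx":0,"wy":0,"wz":0},{"grip":0,"tx":0,"ty":0,"tz":30,"wx":0,"wy":0,"wz":0},{"grip":0,"tx":0,"ty":0,"tz":40,"wx":0,"wy":0,"wz":0},{"grip":0,"tx":0,"ty":0,"tz":30,"wx":0,"wy":0,"wz":0},{"grip":0,"tx":0,"ty":0,"tz":10,"wx":0,"wy":0,"wz":0},{"grip":0,"tx":0,"ty":10,"tz":0,"wx":0,"wy":0,"wz":0},{"grip":0,"tx":0,"ty":15,"tz":0,"wx":0,"wy":0,"wz":0},{"grip":0,"tx":0,"ty":0,"tz":0,"wx":0,"wy":0,"wz":0}]';python3 - <<'E'
from h import *
go([667,166.3,52],-0.122)
E
```

```text
time_s: 17.35
eef_pos: [666.2, 165.8, 56.0]
ee_rot: [-0.706, 0.706, -0.045, 0.042]
force: [0.0, -0.5, -1.9]
grip_width: 0.002
t 17.35 pos [666.2 165.8  56. ] F [ 0.  -0.5 -1.9] grip 0.2 tool d [0.7 4.  0.6]
joints [ 0.07  0.83  1.13  0.    1.19 -1.37] x [ 0.992 -0.122 -0.005] y [-0.005  0.    -1.   ] z [ 0.122  0.992 -0.001]
tilt fix [ 0.0005  0.     -0.005 ]
wy -0.0006
wy 3.141
```

```bash
python3 -m handwheel '[{"grip":0,"tx":0,"ty":2,"tz":0,"wx":0,"wy":0,"wz":0},{"grip":0,"tx":0,"ty":2,"tz":0,"wx":0,"wy":0,"wz":0},{"grip":0,"tx":0,"ty":0,"tz":0,"wx":0,"wy":0,"wz":0}]';python3 -m handwheel '[{"grip":0,"tx":0,"ty":1.5,"tz":0,"wx":0,"wy":0,"wz":0},{"grip":0,"tx":0,"ty":0,"tz":0,"wx":0,"wy":0,"wz":0}]';python3 -m handwheel '[{"grip":0,"tx":0,"ty":1.5,"tz":0,"wx":0,"wy":0,"wz":0},{"grip":0,"tx":0,"ty":0,"tz":0,"wx":0,"wy":0,"wz":0}]'
```

```text
time_s: 17.6
eef_pos: [668.1, 166.5, 56.0]
ee_rot: [0.706, -0.705, 0.043, -0.044]
force: [-0.6, -0.4, 0.5]
grip_width: 0.001
time_s: 17.77
eef_pos: [668.0, 167.0, 54.5]
ee_rot: [0.706, -0.705, 0.043, -0.043]
force: [-0.2, -0.4, 0.2]
grip_width: -0.004
time_s: 17.93
eef_pos: [667.8, 167.3, 52.7]
ee_rot: [0.706, -0.705, 0.043, -0.043]
force: [0.4, 0.1, -0.7]
grip_width: -0.005
```

```bash
python3 -m handwheel '[{"grip":0,"tx":0,"ty":2,"tz":0,"wx":0,"wy":0,"wz":0},{"grip":0,"tx":0,"ty":0,"tz":0,"wx":0,"wy":0,"wz":0}]';python3 -m handwheel '[{"grip":0,"tx":0,"ty":2,"tz":0,"wx":0,"wy":0,"wz":0},{"grip":0,"tx":0,"ty":0,"tz":0,"wx":0,"wy":0,"wz":0}]';python3 -m handwheel '[{"grip":0,"tx":0,"ty":2,"tz":0,"wx":0,"wy":0,"wz":0},{"grip":0,"tx":0,"ty":0,"tz":0,"wx":0,"wy":0,"wz":0}]'
```

```text
time_s: 18.1
eef_pos: [668.0, 167.3, 50.8]
ee_rot: [0.706, -0.705, 0.043, -0.043]
force: [0.6, 0.1, -0.6]
grip_width: 0.001
time_s: 18.27
eef_pos: [667.9, 167.3, 48.7]
ee_rot: [0.706, -0.705, 0.043, -0.043]
force: [0.5, -0.5, -0.2]
grip_width: 0.006
time_s: 18.43
eef_pos: [667.9, 167.3, 46.5]
ee_rot: [0.706, -0.705, 0.043, -0.043]
force: [0.1, -0.8, -0.2]
grip_width: 0.002
```

```bash
python3 -m handwheel '[{"grip":0,"tx":0,"ty":2,"tz":0,"wx":0,"wy":0,"wz":0},{"grip":0,"tx":0,"ty":0,"tz":0,"wx":0,"wy":0,"wz":0}]';python3 -m handwheel '[{"grip":0,"tx":0,"ty":1,"tz":0,"wx":0,"wy":0,"wz":0},{"grip":0,"tx":0,"ty":0,"tz":0,"wx":0,"wy":0,"wz":0}]'
```

```text
time_s: 18.6
eef_pos: [668.0, 167.3, 45.1]
ee_rot: [0.706, -0.705, 0.043, -0.043]
force: [0.1, 0.3, 3.6]
grip_width: 0.0
time_s: 18.77
eef_pos: [668.0, 167.4, 45.0]
ee_rot: [0.706, -0.705, 0.043, -0.043]
force: [-3.9, -0.7, 10.0]
grip_width: -0.0
```

Left sank 7 mm and stopped at z=45. I'll rise, move back over its bar and look.

```bash
python3 -m handwheel '[{"grip":0,"tx":0,"ty":-25,"tz":0,"wx":0,"wy":0,"wz":0},{"grip":0,"tx":0,"ty":-40,"tz":0,"wx":0,"wy":0,"wz":0},{"grip":0,"tx":0,"ty":-30,"tz":0,"wx":0,"wy":0,"wz":0},{"grip":50,"tx":-25,"ty":0,"tz":0,"wx":0,"wy":0,"wz":0},{"grip":50,"tx":-30,"ty":0,"tz":0,"wx":0,"wy":0,"wz":0},{"grip":50,"tx":-15,"ty":0,"tz":0,"wx":0,"wy":0,"wz":0},{"grip":50,"tx":0,"ty":0,"tz":0,"wx":0,"wy":0,"wz":0},{"grip":50,"tx":0,"ty":0,"tz":0,"wx":0,"wy":0,"wz":0}]';python3 - <<'E'
from h import *
go([622.4,171.4,52],-0.122)
c=eyes.capture("wrist"); cv2.imwrite("pics/w10.png",c["pixels"][:,:,::-1])
print(proj(c,[622.4,171.4,73]), proj(c,[667,166,45]))
c=eyes.capture("scene");crop(c,"s10.png",220,170,200,130,4)
E
```

```text
time_s: 19.43
eef_pos: [598.1, 175.9, 139.0]
ee_rot: [0.706, -0.705, 0.043, -0.043]
force: [-0.2, 1.0, 0.4]
grip_width: 0.582
t 19.43 pos [598.1 175.9 139. ] F [-0.2  1.   0.4] grip 49.7 tool d [24.6 87.  -1.6]
joints [ 0.1   0.61  1.3   0.    1.23 -1.35] x [ 0.993 -0.121  0.001] y [ 0.001  0.001 -1.   ] z [0.121 0.993 0.001]
tilt fix [-0.001   0.      0.0007]
wy 0.0006
wy -3.141
[277.02813997 253.50359791] [277.13278024 284.04505153]
```

View pics/w10.png

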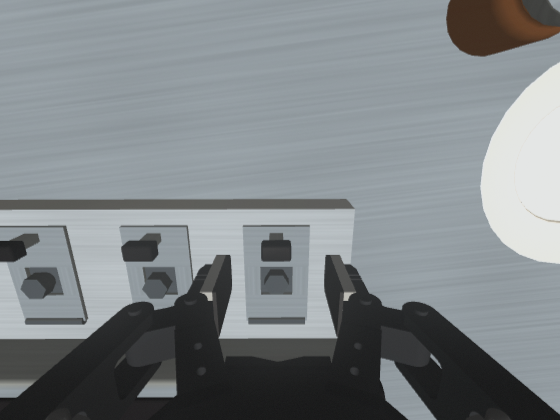

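View pics/s10.png

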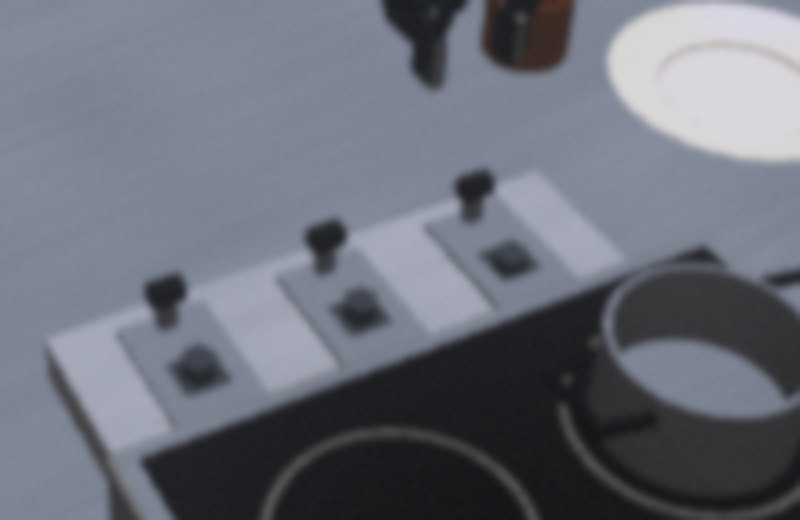

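```bash
python3 -m handwheel '[{"grip":50,"tx":12,"ty":25,"tz":-1.5,"wx":0,"wy":0,"wz":0},{"grip":50,"tx":11,"ty":25,"tz":0,"wx":0,"wy":0,"wz":0},{"grip":50,"tx":0,"ty":25,"tz":0,"wx":0,"wy":0,"wz":0},{"grip":50,"tx":0,"ty":0,"tz":0,"wx":0,"wy":0,"wz":0},{"grip":50,"tx":0,"ty":0,"tz":0,"wx":0,"wy":0,"wz":0}]';python3 - <<'E'
from h import *
go([621,171.6,48],-0.122)
c=eyes.capture("wrist"); cv2.imwrite("pics/w11.png",c["pixels"][:,:,::-1])
a=0
for k in range(1,13):
    f=lambda t:np.array([-90*np.cos(t)+30*np.sin(t),30*np.cos(t)+90*np.sin(t)])
    t=.8*k/12; d=f(t)-f(t-.8/12); print(k,"tx",d[0].round(2),"ty",-d[1].round(2))
E
```

```text
time_s: 19.95
eef_pos: [620.9, 171.2, 62.8]
ee_rot: [0.706, -0.706, 0.044, -0.043]
force: [0.1, 0.5, 0.2]
grip_width: 0.588
t 19.95 pos [620.9 171.2  62.8] F [0.1 0.5 0.2] grip 50.2 tool d [ 0.  14.8  0.4]
joints [ 0.09  0.73  1.29  0.    1.12 -1.36] x [ 0.993 -0.122 -0.002] y [-0.002  0.001 -1.   ] z [0.122 0.993 0.001]
tilt fix [-0.0005  0.     -0.0018]
wy -0.0003
wy 3.1413
1 tx 2.2 ty -5.93
2 tx 2.59 ty -5.77
3 tx 2.97 ty -5.58
4 tx 3.33 ty -5.37
5 tx 3.68 ty -5.14
6 tx 4.02 ty -4.88
7 tx 4.33 ty -4.6
8 tx 4.63 ty -4.31
9 tx 4.91 ty -3.99
10 tx 5.16 ty -3.65
11 tx 5.39 ty -3.3
12 tx 5.6 ty -2.93
```

View pics/w11.png

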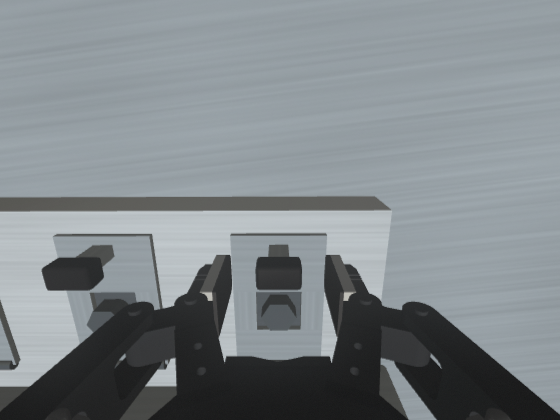

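```bash
python3 - <<'E'
from h import *
c=eyes.capture("wrist"); s=sense()["eef_pos"]
for x in (607,614,621,628): print(x,proj(c,[x,171.2+(621-x)*.122,73]).round(1),proj(c,[x,171.2+(621-x)*.122,59]).round(1))
g=c["pixels"].mean(2); print(g[236:296,279].astype(int))
E
```

```text
607 [279.1 248.5] [279.  237.6]
614 [279.1 261.1] [279.  249.3]
621 [279.1 273.3] [278.9 260.6]
628 [279.1 285.2] [278.9 271.7]
[157 155 153 153 153 146 109  79  80  79  79  79  79  78  80  79  80  75
  56  45  45  46  46  45  44  44  45  45  47  49  52  55  56  57  55  54
  54  54  54  53  52  53  52  52  52  52  50  51  50  51  77 132 146 117
  93  86  61  54  54  54]
```

```bash
python3 -m handwheel '[{"grip":50,"tx":1,"ty":8,"tz":0,"wx":0,"wy":0,"wz":0},{"grip":50,"tx":0,"ty":7,"tz":0,"wx":0,"wy":0,"wz":0},{"grip":50,"tx":0,"ty":0,"tz":0,"wx":0,"wy":0,"wz":0},{"grip":35,"tx":0,"ty":0,"tz":0,"wx":0,"wy":0,"wz":0},{"grip":15,"tx":0,"ty":0,"tz":0,"wx":0,"wy":0,"wz":0},{"grip":15,"tx":0,"ty":0,"tz":0,"wx":0,"wy":0,"wz":0},{"grip":15,"tx":0,"ty":0,"tz":0,"wx":0,"wy":0,"wz":0}]' 40;python3 - <<'E'
from h import *
go([622,171.6,48],-0.122)
c=eyes.capture("wrist"); cv2.imwrite("pics/w12.png",c["pixels"][:,:,::-1])
E
```

```text
time_s: 20.63
eef_pos: [622.1, 171.5, 49.2]
ee_rot: [0.706, -0.705, 0.043, -0.043]
force: [-1.0, 0.0, 2.7]
grip_width: 0.271
t 20.63 pos [622.1 171.5  49.2] F [-1.   0.   2.7] grip 23.2 tool d [-0.1  1.2  0. ]
joints [ 0.09  0.75  1.3   0.    1.09 -1.36] x [ 0.993 -0.121  0.001] y [ 0.001  0.001 -1.   ] z [0.121 0.993 0.001]
tilt fix [-0.0012  0.      0.0011]
wy 0.0003
wy -3.1413
```

View pics/w12.png

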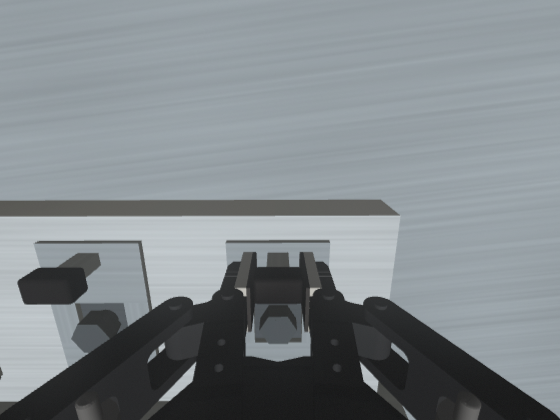

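The bar is gripped at a 23 mm opening. Lifting along the hinge arc.

```bash
python3 -m handwheel '[{"grip":15,"tx":2.2,"ty":-5.9,"tz":0,"wx":0,"wy":0,"wz":0},{"grip":15,"tx":2.6,"ty":-5.8,"tz":0,"wx":0,"wy":0,"wz":0},{"grip":15,"tx":3.0,"ty":-5.6,"tz":0,"wx":0,"wy":0,"wz":0},{"grip":15,"tx":3.3,"ty":-5.4,"tz":0,"wx":0,"wy":0,"wz":0},{"grip":15,"tx":0,"ty":0,"tz":0,"wx":0,"wy":0,"wz":0},{"grip":15,"tx":0,"ty":0,"tz":0,"wx":0,"wy":0,"wz":0}]' 40;python3 - <<'E'
from h import *
go([622+11,170.3,49.2+22.6],-0.122)
E
```

```text
time_s: 21.18
eef_pos: [633.1, 170.2, 71.8]
ee_rot: [0.706, -0.705, 0.043, -0.043]
force: [-0.7, 2.2, -2.2]
grip_width: 0.27
t 21.18 pos [633.1 170.2  71.8] F [-0.7  2.2 -2.2] grip 23.1 tool d [-0.1 -0.   0.1]
joints [ 0.08  0.74  1.24  0.    1.15 -1.37] x [ 0.993 -0.122  0.001] y [ 0.001  0.001 -1.   ] z [0.122 0.993 0.001]
tilt fix [-0.0013  0.      0.0007]
wy 0.0001
wy -3.1415
```

```bash
python3 -m handwheel '[{"grip":15,"tx":3.7,"ty":-5.1,"tz":0,"wx":0,"wy":0,"wz":0},{"grip":15,"tx":4.0,"ty":-4.9,"tz":0,"wx":0,"wy":0,"wz":0},{"grip":15,"tx":4.3,"ty":-4.6,"tz":0,"wx":0,"wy":0,"wz":0},{"grip":15,"tx":4.6,"ty":-4.3,"tz":0,"wx":0,"wy":0,"wz":0},{"grip":15,"tx":4.9,"ty":-4.0,"tz":0,"wx":0,"wy":0,"wz":0},{"grip":15,"tx":5.2,"ty":-3.7,"tz":0,"wx":0,"wy":0,"wz":0},{"grip":15,"tx":5.4,"ty":-3.3,"tz":0,"wx":0,"wy":0,"wz":0},{"grip":15,"tx":5.6,"ty":-2.9,"tz":0,"wx":0,"wy":0,"wz":0},{"grip":15,"tx":0,"ty":0,"tz":0,"wx":0,"wy":0,"wz":0},{"grip":15,"tx":0,"ty":0,"tz":0,"wx":0,"wy":0,"wz":0}]' 40;python3 - <<'E'
from h import *
go([622+48.4,165.7,49.2+55.4],-0.122)
c=eyes.capture("wrist"); cv2.imwrite("pics/w13.png",c["pixels"][:,:,::-1])
c=eyes.capture("scene"); cv2.imwrite("pics/s13.png",c["pixels"][:,:,::-1]);crop(c,"s13b.png",120,130,260,170,3)
E
```

```text
time_s: 22.02
eef_pos: [671.0, 165.6, 104.9]
ee_rot: [0.706, -0.705, 0.043, -0.043]
force: [-1.9, 3.7, -1.9]
grip_width: 0.265
t 22.02 pos [671.  165.6 104.9] F [-1.9  3.7 -1.9] grip 22.6 tool d [-0.6  0.3  0.1]
joints [ 0.07  0.79  1.07  0.    1.28 -1.38] x [ 0.993 -0.121  0.001] y [ 0.001  0.001 -1.   ] z [0.121 0.993 0.001]
tilt fix [-0.0015  0.      0.0011]
wy 0.0002
wy -3.1413
```

View pics/w13.png

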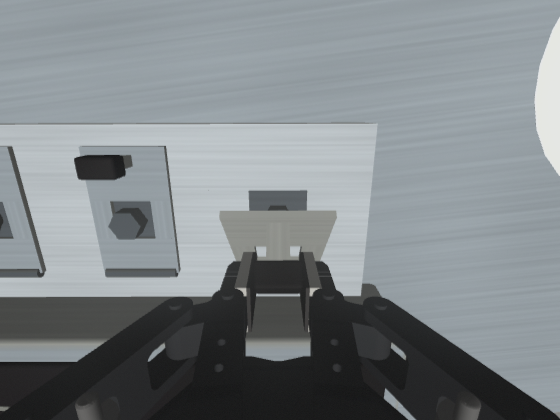

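View pics/s13b.png

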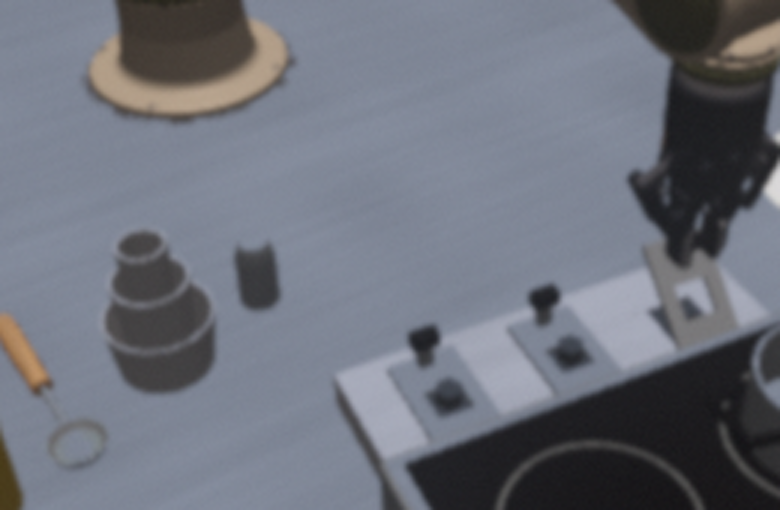

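The cap is lifted to about 45° with its bar between the pads; the other two are shut and the nest stands. Settling, then handing in.

```bash
python3 -m handwheel '[{"grip":15,"tx":0,"ty":0,"tz":0,"wx":0,"wy":0,"wz":0},{"grip":15,"tx":0,"ty":0,"tz":0,"wx":0,"wy":0,"wz":0},{"grip":15,"tx":0,"ty":0,"tz":0,"wx":0,"wy":0,"wz":0},{"grip":15,"tx":0,"ty":0,"tz":0,"wx":0,"wy":0,"wz":0}]' 40; python3 -c "
from h import *
s=sense(); print(s['eef_pos'],s['grip_width']*85.4,abs(s['dq']).max(),s['force']); ctrl.finish_job()"
```

```text
time_s: 22.45
eef_pos: [670.7, 165.6, 104.7]
ee_rot: [0.706, -0.705, 0.043, -0.043]
force: [-1.6, 4.1, -1.8]
grip_width: 0.27
[670.74560754 165.59285246 104.72466657] 23.090159805902776 0.0009322792559694159 [-1.59970413  4.12057357 -1.81136103]
the job is handed in; nothing more can be done
```

The vessels are nested, the loose bolt is found, and I handed the job in at about 22.5 s with its cap held open.

- **Nesting:** I stood the beaker in the pot and the tumbler in the beaker. The wrist picture showed the three rims where a concentric nest should appear.
- **Bolts:** The right and middle bolts held at about 13 N with no sinking. The left one gave way, sinking 7 mm until the fingertips stopped at z = 45 mm. I did not press the tight ones up to 25 N.
- **Cap:** I gripped the left cap's bar and lifted it along the hinge arc to about 0.8 rad. That angle comes from the tool's path, and the pictures agree with it.
- **Last checks:** At hand-in the grip read 23 mm on the 24 mm bar and the arm was still. The last scene picture showed the other two caps shut, the nest standing, and the bystanders in view (shaker and spoon) in place. The sauce bottle, mug, jar and plate were not fully visible in it.

No check failed. The cameras' position estimates differed by 2–4 mm, which I averaged.

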